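# Open a returned sample-pot carrier for washing up

## Robot

A 6-joint arm with a two-finger parallel gripper is mounted at the origin on a cart in front of the work surface, level with it; the furniture and walls round the work are solid. World frame = base frame: x ahead of the robot, y to its left, z up, the work surface at z = 0. Lengths are in m, angles in rad, forces in N, time in s.
With the tool pointing down it reaches from about 0.375 to 0.9 m from the base axis. Payload 3.1 kg.
Tool frame: the origin (TCP) lies between the finger pads; the fingertips stand 22 mm ahead of it and the grasp point (between the pads) lies 3 mm ahead of it; z points along the fingers, y is the line along which they close (so a half turn about z gives the same grasp; the last joint's range is limited). The gripper opens to 87 mm and grips with 3 to 60 N. Pads are 19 mm wide; open, the fingers measure 117 mm over their backs; the gripper's body (75 mm by 190 mm) begins 51 mm behind the grasp point.
Start: joints at [0.986, 0.527, 1.433, -0, 1.181, -0.178], TCP at [0.247, 0.574, 0.245] pointing down, gripper open.
Joint ranges: [-3.08, 3.08], [-0.75, 2.2], [0.22, 2.44], [-1.43, 4.57], [0, 2.65], [-2.85, 2.85]. Speed limits (rad/s): [2.79, 2.79, 3.14, 3.14, 3.14, 3.14].

## Interface

Orientations are given as a unit quaternion [x, y, z, w].
In Python, from rig import robot gives the robot as it stands.
- The arm moves only by the tool move_arm, never from a script. Its argument "series" is text: rows parted by semicolons, each of 6 numbers parted by spaces: the shift along the tool's x, y, z in mm, then the turn, a rotation vector about the tool's x, y, z in degrees. In form: dx dy dz ax ay az; .... A call has 1 to 8 rows; each row is the pose to reach, as a shift and turn from the pose commanded when the call began, along the tool's axes at that moment; what a row does not reach only later rows make up. A row lasts 1/12 s, in which the tool goes at most 41.7 mm and 7.16 degrees, less where a joint would pass 70% of its speed; a pose out of reach is approached as far as the arm can. A call with a gripper value outside its range is refused whole. "jaw" is the opening, from 0 (shut) to 1 (fully open), set as the call begins (left out, the last holds). The fingers move at their own pace and stop on an object; "newtons" is the grip in N (left out, the last holds). Time passes only in rows, so rows that repeat a pose let the fingers close. It gives the time, the measured TCP pose, the force, the opening and the grip force at its end, in the units of the state.
- robot.get_obs(): the state, without advancing time (a new reading comes with each control period).
- robot.camera(name): name is "side" or "top" or "wrist"; returns a dict with "img" (400x640x3 uint8, red, green, blue), "mtx" (3x3 intrinsics, pixels), "world_to_cam" (4x4, takes a point from world to camera coordinates). Camera axes: x right, y down, z forward; pixel columns grow to the right and rows downward; lengths in m; the calibration is good to about 2 mm. The wrist camera is an equidistant fisheye: a pixel r from the principal point sees the ray r / f radians off the axis. A picture is of the moment at which its call begins. There is no depth.
- robot.hand_in(): hands the job in; it is judged then, once.
Trained networks look in a picture, given as the dict that the camera call returned (one of the last four; its "shot" number tells which), for a name from the list of things; names that differ only in an ending like _2 or _b are one class to them, and where a whole thing is asked for, a point or a joint stands for the part that bears it (a point fixed in the world has none). Each returns a list of dicts, best first, with "p" (0 to 1); they miss things now and then, are a little off and sometimes report something else, mostly with a low value. They report only what shows in the picture. A call takes as long as a camera call. They do not tell look-alikes from the thing itself.
- robot.search_frame(picture, thing): "xyz" ([x, y, z] in m, in world coordinates, good to about 4 mm: the middle of the surface that is visible of it).
- robot.tip_of(picture, thing): "xyz" ([x, y, z] in m, in world coordinates, good to about 4 mm: a listed point, or the origin of a listed thing).
The state is a dict: "time": time; "q": joint angles; "joint_velocities": joint speeds; "joint_torque": joint torques, N m; "position": TCP position; "tool_rot": TCP orientation; "ft_force": force on the tool from outside, world axes, zero at the start; "moment": the same for the moment, N m; "grip_width": finger opening in m; "grip_force": force on a finger pad.
Only numpy, scipy, OpenCV 4.12 (cv2) and the standard library are available. Lean on these libraries where they do the work, as an engineer would, in place of code of your own. Each camera call takes 0.05 s, during which the arm holds its last target. There are 200 camera calls.

## Task

Get the returned pot carrier ready for washing: with the carrier still held in the ratchet clamp, lever every lid that is still on a pot up at its notch with the lid lever (never pull with the gripper at a lid that is still snapped shut) and put the lids in the grey metal tray. Only when all lids are off, throw the pawl over, slide the clamp bar well back, lift the carrier out and stand it upright along the ribbed draining mat, wholly on it. At the end the lever lies along its rubber pad again, and the things standing around have been left alone.

Things in the scene. Friction and masses are not known exactly. Their poses are not given: they have to be found in the camera images.
- clamp: ratchet clamp fixed to the bench; blue bed 8 mm thick, 100 (x) x 300 (y) mm, its 52 mm wide tail on to y = -338 mm. Origin: bench level, under the middle of the clamped carrier; z up; +y to the plain end fence (40 mm high), -y to jaw, pawl and pull knob. Rails 18 mm high at x = -36 and +36 mm guide the carrier's foot. Levering is done from the -x side.
- clamp_bar (a joint): travel of the clamp bar, m: 0 = closed (start), positive = slid back along the clamp's -y; stop at 0.05. Its jaw has a lip 6 mm over the carrier's foot, so the carrier lifts out only when the bar is back 15 mm or more. Slides with about 4 N and stays put; while the pawl is down it is blocked.
- bar_knob (a point): middle of the black pull knob on the bar's outer end: upright, 22 mm across, from 50 to 80 mm above the bench, this point at 68 mm
- pawl (a joint): angle of the ratchet pawl, rad: 0 = down in the bar's teeth (start), positive = lifted; stop at 1.95. Level hinge axis along the clamp's x, at clamp y = -212 mm, 40 mm above the bench. Let go below about 1.4 it drops back; beyond that it falls over to the stop and stays. Moves with under 1 N.
- pawl_knob (a point): middle of the pawl's red knob: a lying cylinder, 24 mm long along the clamp's x, 17 mm thick, 49 mm from the hinge axis; at the start 58 mm above the bench, 46 mm to the +y side of the hinge. It goes up and over towards -y in an arc; pinched by its two flat ends it turns between the fingers.
- carrier: grey rigid pot carrier, 0.5 kg: foot 60 (x) x 256 (y) x 6 mm, four white pots 43 mm across, rims 70 mm up, at y = +92, +36, -36, -92 mm, an upright handle in the middle. Origin: centre of its underside; z up; axes as the clamp's at the start. Each pot has a pry notch on its -x side (see notch_1).
- carrier_handle (a point): middle of the black grip bar on top of the carrier's handle, over the centre of mass: 48 (x) x 12 (y) x 16 mm, its top 114 mm above the carrier's underside
- notch_1 (a point): outer edge of pot 1's pry notch, the lever's fulcrum: 45 mm in -x from the pot's axis, 73 mm above the carrier's underside (other notches alike). A ramp 25 mm long slopes 0.42 rad down in +x to the pot's wall, 20 mm wide between cheeks 2 mm high; its last 5 mm lie under the lid's flange. With the blade down the ramp at the wall, the handle is pressed to level or just below.
- lid_1: blue snap lid of pot 1 (carrier y = +92 mm); None if that pot is already open. Flange 52 mm across, 10 mm thick; plug below 36 mm across, 10 mm deep; 30 g. Origin: centre of the flange's underside, on the rim when shut. A tongue in the pot's front holds it (about 20 N) and lets go once the front edge is up 4 to 5 mm; then it lies loose, front 6 to 9 mm up, to be lifted off by the flange.
- lid_2: yellow snap lid of pot 2 (carrier y = +36 mm); None if that pot is already open. Otherwise like lid_1.
- lid_3: red snap lid of pot 3 (carrier y = -36 mm); None if that pot is already open. Otherwise like lid_1.
- lid_4: green snap lid of pot 4 (carrier y = -92 mm); None if that pot is already open. Otherwise like lid_1.
- lever: flat lid lever, 150 mm long, 80 g: orange handle 90 x 16 x 14 mm, then a straight steel blade 60 mm long, 12 mm wide and 3 mm thick at the handle's mid height. Origin: under the middle of the handle, on its underside; +x towards the blade's tip, 105 mm from the origin; z up.
- lever_mid (a point): middle of the lever's whole length, 30 mm from the origin along x and 7 mm up
- tool_pad: dark green rubber pad of the lever, fixed, 160 (x) x 70 (y) x 4 mm; origin: centre of its underside, x along its length
- lid_tray: open grey metal tray for lids, fixed, 140 (x) x 190 (y) x 20 mm outside, walls and floor 4 mm; origin: centre of its underside
- drain_mat: black ribbed draining mat, fixed, 120 (x) x 310 (y) x 5 mm; origin: centre of its underside, y along its length
- blue_dropper: bystander: dropper bottle with a blue cap, 33 mm across, 85 mm high, left of the clamp
- red_dropper: bystander: dropper bottle with a red label, 33 mm across, 85 mm high, behind the clamp
- check_weight: bystander: grey knobbed check weight, 34 mm across, 40 mm high, behind the clamp
There are look-alikes about, which are no part of the job. Of the things shaped like the lid_4, the green one is meant.

How it is judged:
By the outcome, as a careful person would: the job done as asked, in the order asked, and still so for the second after the job is handed in, with the robot touching nothing.
Of lid_1, lid_2, lid_3, lid_4 only 2 to 3 are there at a start; the rules pass over those that are not, and their reading is None.
At some moment in a run one of lever may be knocked a few centimetres aside while the robot is not near it.
It also fails if it takes over 210 s, if anything falls off the work surface, if the arm or the gripper's body presses on something with over 40 N, if the wrist force passes 120 N, or if a joint passes its speed limit or range.

## Working session

There is one attempt and no reset: what is moved stays moved. The work goes in short steps, Python scripts to look and compute and a tool call to move; the robot and the scene stay as the last step left them, time stands still between calls to the robot, and variables do not carry over. Pictures are saved under pics/ and viewed, at most 14 in all, crops included, and the job is handed in when it is done.

Besides the shell and the picture viewer there is one more tool, called after ">>>" by a JSON object that holds its "fn" and its "kwargs", one argument or row to a line. move_arm: Moves the arm, as the interface text tells. Its arguments: {"type":"object","properties":{"series":{"type":"string"},"jaw":{"type":"number"},"newtons":{"type":"number"}},"required":["series"]}

```bash
ls; mkdir -p pics
cat > h.py <<'E'
from rig import robot
import numpy as np, cv2
from scipy.spatial.transform import Rotation as R
def save(p,n,crop=None,s=1):
    im=p["img"][:,:,::-1]
    if crop: a,b,c,d=crop; im=im[b:d,a:c]
    cv2.imwrite("pics/"+n,cv2.resize(im,None,fx=s,fy=s,interpolation=cv2.INTER_CUBIC))
def pix(p,x):
    c=(p["world_to_cam"]@np.r_[x,1])[:3]; u=p["mtx"]@(c/c[2]); return u[:2].round(0)
def ray(p,uv,z):
    T=p["world_to_cam"]; d=np.linalg.inv(p["mtx"])@np.r_[uv,1]; d=T[:3,:3].T@d; o=-T[:3,:3].T@T[:3,3]
    return (o+d*(z-o[2])/d[2])
E
python3 - <<'E'
from h import *
t=robot.camera("top"); s=robot.camera("side")
save(t,"t0.png"); save(s,"s0.png")
for p,n in((t,'top'),(s,'side')):
  print(n)
  for k in "clamp bar_knob pawl_knob carrier carrier_handle notch_1 lid_1 lever lever_mid tool_pad lid_tray drain_mat blue_dropper red_dropper check_weight".split():
    print(k,[(np.round(d["xyz"],3).tolist(),round(d["p"],2),pix(p,d["xyz"]).tolist()) for d in robot.tip_of(p,k)[:6]])
print(robot.get_obs())
E
```

```text
pics
top
clamp [([0.5, -0.384, -0.003], 0.61, [445.0, 244.0]), ([0.635, 0.084, 0.0], 0.56, [282.0, 197.0])]
bar_knob [([0.655, -0.221, 0.063], 0.71, [391.0, 187.0]), ([0.745, -0.117, 0.0], 0.39, [351.0, 160.0])]
pawl_knob [([0.643, -0.077, 0.052], 0.49, [339.0, 192.0])]
carrier [([0.63, 0.087, 0.006], 0.89, [281.0, 198.0])]
carrier_handle [([0.634, 0.089, 0.114], 0.88, [277.0, 192.0])]
notch_1 [([0.582, 0.177, 0.081], 0.82, [246.0, 213.0])]
lid_1 [([0.638, -0.004, 0.078], 0.71, [313.0, 192.0]), ([0.632, 0.048, 0.081], 0.68, [294.0, 194.0]), ([0.509, 0.076, 0.007], 0.66, [284.0, 241.0]), ([0.762, -0.023, 0.01], 0.56, [319.0, 153.0]), ([0.498, -0.381, -0.002], 0.29, [444.0, 245.0])]
lever []
lever_mid [([0.499, -0.121, 0.008], 0.78, [354.0, 244.0]), ([0.5, -0.126, 0.002], 0.3, [355.0, 244.0])]
tool_pad [([0.502, -0.125, 0.001], 0.61, [355.0, 243.0])]
lid_tray [([0.499, -0.386, -0.004], 0.82, [445.0, 244.0])]
drain_mat [([0.482, 0.372, -0.003], 0.71, [181.0, 250.0])]
blue_dropper [([0.635, 0.294, -0.001], 0.56, [210.0, 197.0])]
red_dropper [([0.745, -0.116, 0.002], 0.58, [351.0, 160.0])
[... 1217 characters left out ...]
]
{'time': 1.6, 'q': array([ 9.85499574e-01,  5.27506562e-01,  1.43270383e+00, -1.90947077e-05,
        1.18137441e+00, -1.78506013e-01]), 'joint_velocities': array([-0.00168455,  0.00096974,  0.00043815,  0.00036084, -0.00043105,
       -0.00113679]), 'joint_torque': array([-1.71030530e-03, -4.39996040e+01, -1.76979464e+01,  6.33102749e-02,
        5.03358047e-02, -5.45299869e-06]), 'position': array([0.24726068, 0.57398957, 0.24454314]), 'tool_rot': array([2.01992318e-01, 9.79387106e-01, 3.50971903e-07, 9.65921977e-06]), 'ft_force': array([-0.16515584, -0.07218647,  0.08575264]), 'moment': array([-0.02100252,  0.00305198, -0.03467049]), 'grip_force': 0.0, 'grip_width': 0.08679025129482841}
```

View pics/t0.png

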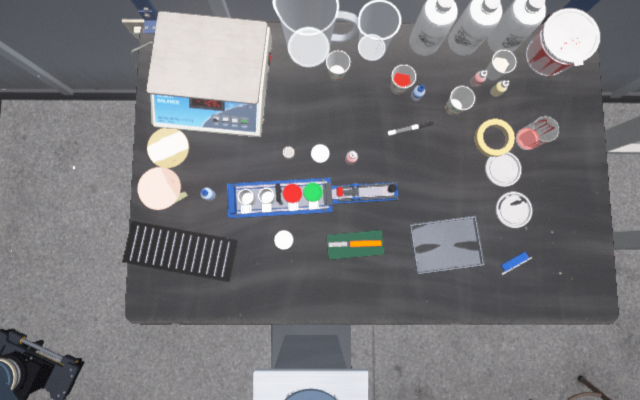

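Run:
```python
from h import *
im=cv2.imread("pics/s0.png")[130:330,180:480]; cv2.imwrite("pics/s0c.png",cv2.resize(im,None,fx=2.6,fy=2.6,interpolation=cv2.INTER_CUBIC))
```

```text
(no output)
```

View pics/s0c.png

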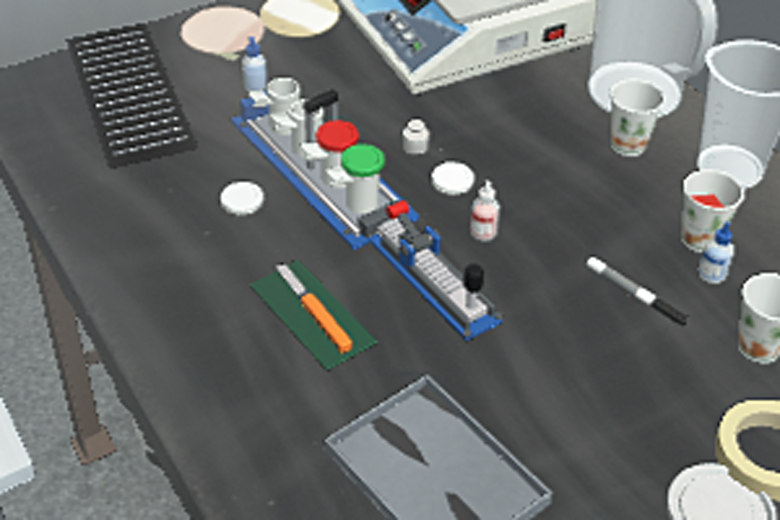

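Shown: red lid (292,193) and green lid (313,192) are on pots 3 and 4, and pots 1 and 2 are open. The white discs at (284,240) and (320,153) are look-alike lids. The blue stick (515,262) and the pen (408,128) could be mistaken for the lever. The lever itself is the orange-handled one on the green pad at (355,244), blade towards +y.

```bash
cat >> h.py <<'E'
def down(yaw,pitch=0):
    """tool down, tool x at world yaw(deg); pitch>0: tool x tip dips down"""
    y=np.radians(yaw); x=np.r_[np.cos(y),np.sin(y),0]; z=np.r_[0,0,-1.]
    M=np.c_[x,np.cross(z,x),z]
    return R.from_matrix(M)*R.from_euler('y',-pitch,degrees=True)
def go(pos,rot,frm=None,show=True):
    """tool-frame shift mm / turn deg; frm=(pos,rot) else measured"""
    if frm is None: o=robot.get_obs(); frm=(o["position"],R.from_quat(o["tool_rot"]))
    d=frm[1].inv().apply(np.array(pos)-frm[0])*1000; r=(frm[1].inv()*rot).as_rotvec(degrees=True)
    print("GO",d.round(1).tolist(),r.round(2).tolist(),"rows",np.ceil(max(np.linalg.norm(d)/41.7,np.linalg.norm(r)/7.16)))
    return (np.array(pos),rot)
def wray(p,uv,z):
    K=p["mtx"]; a=np.array([(uv[0]-K[0,2])/K[0,0],(uv[1]-K[1,2])/K[1,1]]); th=np.linalg.norm(a)
    d=np.r_[a/max(th,1e-9)*np.sin(th),np.cos(th)]
    T=p["world_to_cam"]; d=T[:3,:3].T@d; o=-T[:3,:3].T@T[:3,3]
    return o+d*(z-o[2])/d[2]
def wpix(p,x):
    c=(p["world_to_cam"]@np.r_[x,1])[:3]; th=np.arctan2(np.hypot(c[0],c[1]),c[2]); n=c[:2]/np.hypot(c[0],c[1])
    return np.r_[p["mtx"][0,2]+p["mtx"][0,0]*th*n[0],p["mtx"][1,2]+p["mtx"][1,1]*th*n[1]].round(0)
E
python3 - <<'E'
from h import *
im=cv2.imread("pics/t0.png"); p=robot.camera("top"); hsv=cv2.cvtColor(im,cv2.COLOR_BGR2HSV)
def m(lo,hi,box,z,n):
    k=cv2.inRange(hsv,lo,hi); b=np.zeros_like(k); x0,y0,x1,y1=box; b[y0:y1,x0:x1]=k[y0:y1,x0:x1]
    pts=np.argwhere(b>0)[:,::-1]; w=np.array([ray(p,q+0.0,z)[:2] for q in pts]).astype(np.float32)
    r=cv2.minAreaRect(w*1000); print(n,len(pts),w.mean(0).round(4),np.round(r[0],1),np.round(r[1],1),round(r[2],1))
m((5,150,120),(20,255,255),(320,220,400,270),0.018,"handle")
m((40,80,20),(90,255,120),(320,220,400,270),0.004,"pad")
m((50,150,120),(75,255,255),(300,175,330,210),0.098,"green")
m((0,170,120),(4,255,255),(280,175,304,210),0.098,"red")
m((0,0,0),(180,255,45),(120,215,245,285),0.005,"mat")
m((90,100,60),(125,255,255),(222,170,335,222),0.008,"bed")
print("above lever:"); go((0.5,-0.125,0.2),down(90))
E
```

```text
handle 194 [ 0.502  -0.1529] [ 502.2 -153.5] [16.9 87.9] 0.1
pad 861 [ 0.4967 -0.1249] [ 498.4 -124.7] [ 68.8 158.2] 5.7
green 255 [ 0.6376 -0.0036] [638.   -3.3] [46.  45.6] 0.2
red 242 [0.6338 0.0515] [633.8  51.6] [43.2 48.2] 0.2
mat 3 [0.4645 0.5238] [465.7 523. ] [ 0.8 28.4] 63.2
bed 981 [0.6288 0.1183] [633.2  87.4] [101.5 309.6] 3.6
above lever:
GO [-508.7, -541.9, 44.5] [-0.0, 0.0, 66.69] rows 18.0
```

>>> {"fn": "move_arm", "kwargs": {
  "series": "-225 -240 20 0 0 0;-225 -240 20 0 0 0;-225 -240 20 0 0 0;-225 -240 20 0 0 0;-225 -240 20 0 0 0;-225 -240 20 0 0 0;-225 -240 20 0 0 0;-225 -240 20 0 0 0",
  "jaw": 0.6,
  "newtons": 40
}}

```text
time: 2.32
position: [0.3593, 0.2626, 0.2247]
tool_rot: [0.202, 0.979, 0.0, 0.0]
ft_force: [0.5, -0.2, 0.4]
grip_width: 0.0533
grip_force: 0.0
```

>>> {"fn": "move_arm", "kwargs": {
  "series": "-225 -240 20 0 0 50;-225 -240 20 0 0 50;-225 -240 20 0 0 50;-225 -240 20 0 0 50;-225 -240 20 0 0 50;-225 -240 20 0 0 50;-225 -240 20 0 0 50;-225 -240 20 0 0 50"
}}

```text
time: 2.98
position: [0.4715, -0.0476, 0.2048]
tool_rot: [0.599, 0.801, 0.0, 0.001]
ft_force: [0.4, 0.5, -0.1]
grip_width: 0.0521
grip_force: 0.0
```

>>> {"fn": "move_arm", "kwargs": {
  "series": "-85 5 5 0 0 16.7;-85 5 5 0 0 16.7;-85 5 5 0 0 16.7;-85 5 5 0 0 16.7;-85 5 5 0 0 16.7;-85 5 5 0 0 16.7"
}}

```text
time: 3.48
position: [0.4989, -0.1236, 0.1994]
tool_rot: [0.706, 0.708, -0.0, -0.001]
ft_force: [-0.2, 0.6, 0.2]
grip_width: 0.0523
grip_force: 0.0
```

Run:
```python
from h import *
o=robot.get_obs(); print(o["time"],o["position"],R.from_quat(o["tool_rot"]).as_matrix()[:,0])
w=robot.camera("wrist"); save(w,"w1.png"); print(w["mtx"]); T=w["world_to_cam"]; print("cam at",-T[:3,:3].T@T[:3,3])
im=w["img"][:,:,::-1].copy(); hsv=cv2.cvtColor(im,cv2.COLOR_BGR2HSV)
k=cv2.inRange(hsv,(5,150,100),(20,255,255)); pts=np.argwhere(k>0)[:,::-1]
ww=np.array([wray(w,q.astype(float),0.018)[:2] for q in pts]).astype(np.float32)*1000
print(len(pts),cv2.minAreaRect(ww)); 
print(robot.tip_of(w,"lever_mid")[:2],robot.tip_of(w,"lever")[:2],robot.tip_of(w,"tool_pad")[:1])
```

```text
3.4833 [ 0.49888062 -0.12363902  0.19942751] [-1.81877418e-03  9.99997859e-01  9.86955997e-04]
[[309.70691629   0.         325.42116247]
 [  0.         309.70691629 198.07846913]
 [  0.           0.           1.        ]]
cam at [ 0.49941565 -0.0484047   0.33925073]
1103 ((747.5428466796875, -174.66140747070312), (505.60723876953125, 169.25779724121094), 4.402029514312744)
[{'xyz': [0.5032, -0.1202, 0.0137], 'p': 0.68}, {'xyz': [0.6427, -0.0792, 0.0568], 'p': 0.44}] [{'xyz': [0.5029, -0.1539, 0.0011], 'p': 0.74}] [{'xyz': [0.499, -0.1287, -0.0002], 'p': 0.56}]
```

View pics/w1.png

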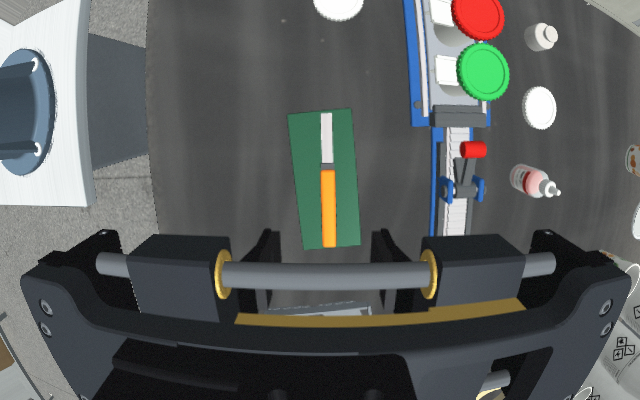

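Run:
```python
from h import *
w=robot.camera("wrist"); im=w["img"][:,:,::-1].copy(); hsv=cv2.cvtColor(im,cv2.COLOR_BGR2HSV)
k=cv2.inRange(hsv,(5,150,100),(20,255,255)); k[:,:300]=0;k[:,360:]=0;k[260:]=0;k[:150]=0
pts=np.argwhere(k>0)[:,::-1]
ww=np.array([wray(w,q.astype(float),0.018)[:2] for q in pts]).astype(np.float32)*1000
print(len(pts),ww.mean(0),cv2.minAreaRect(ww)); r=cv2.minAreaRect(ww)
print("tip",wray(w,[327,113],0.0125), "yaw", np.polyfit(ww[:,1],ww[:,0],1))
go((ww[:,0].mean()/1000,ww[:,1].mean()/1000,0.029),down(90))
```

```text
1097 [ 501.95578 -150.5857 ] ((502.037353515625, -153.1569366455078), (15.985006332397461, 87.93733215332031), 1.6138159036636353)
tip [ 0.50133586 -0.0494821   0.0125    ] yaw [-2.16428499e-02  4.98696354e+02]
GO [-26.8, 2.3, 170.8] [-0.0, -0.0, 0.11] rows 5.0
```

>>> {"fn": "move_arm", "kwargs": {
  "series": "-29.5 3 130 0 0 -1;-29.5 3 130 0 0 -1;-29.5 3 130 0 0 -1;-29.5 3 130 0 0 -1;-29.5 3 155 0 0 -1;-29.5 3 171 0 0 -1;-29.5 3 171 0 0 -1",
  "jaw": 0.6
}}

```text
time: 4.32
position: [0.5028, -0.1539, 0.0278]
tool_rot: [0.701, 0.713, -0.0, -0.001]
ft_force: [0.2, 0.4, -0.4]
grip_width: 0.0528
grip_force: 0.0
```

>>> {"fn": "move_arm", "kwargs": {
  "series": "0 0 0 0 0 0;0 0 0 0 0 0;0 0 0 0 0 0;0 0 0 0 0 0;0 0 0 0 0 0;0 0 0 0 0 0;0 0 0 0 0 0",
  "jaw": 0,
  "newtons": 50
}}

```text
time: 4.9
position: [0.5028, -0.1544, 0.029]
tool_rot: [0.701, 0.713, 0.0, 0.0]
ft_force: [0.3, 0.9, 3.9]
grip_width: 0.0158
grip_force: 50.0
```

>>> {"fn": "move_arm", "kwargs": {
  "series": "0 0 -40 0 0 0;0 0 -80 0 0 0;0 0 -120 0 0 0;0 0 -150 0 0 0;0 0 -150 0 0 0"
}}

```text
time: 5.32
position: [0.5062, -0.1561, 0.1844]
tool_rot: [0.701, 0.713, 0.002, 0.006]
ft_force: [1.1, -0.2, -0.2]
grip_width: 0.0152
grip_force: 50.0
```

Run:
```python
from h import *
w=robot.camera("wrist"); save(w,"w2.png",(200,0,520,240),2.4)
im=w["img"][:,:,::-1].copy(); hsv=cv2.cvtColor(im,cv2.COLOR_BGR2HSV)
def c(lo,hi,b):
    k=cv2.inRange(hsv,lo,hi); m=np.zeros_like(k); m[b[1]:b[3],b[0]:b[2]]=k[b[1]:b[3],b[0]:b[2]]
    pts=np.argwhere(m>0)[:,::-1].astype(np.float32); return pts
g=c((50,150,100),(75,255,255),(430,0,640,140)); (cx,cy),r=cv2.minEnclosingCircle(g); print("green",cx,cy,r,wray(w,[cx,cy],0.098))
for k in ("notch_1","lid_1","carrier_handle","pawl_knob"): print(k,[(np.round(d["xyz"],4).tolist(),d["p"]) for d in robot.tip_of(w,k)[:5]])
print(robot.get_obs()["position"])
```

```text
green 483.5 34.5 31.18503189086914 [ 0.6297959  -0.00970155  0.098     ]
notch_1 []
lid_1 [([0.6363, -0.0044, 0.0796], 0.95), ([0.7601, -0.0261, 0.0112], 0.68)]
carrier_handle []
pawl_knob [([0.644, -0.0764, 0.0561], 0.93)]
[ 0.50155968 -0.15372269  0.1770109 ]
```

View pics/w2.png

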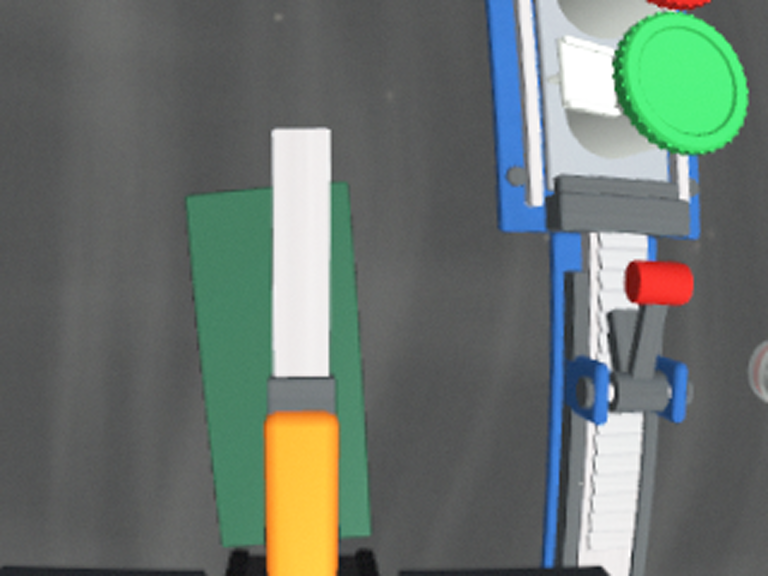

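```bash
cat >> h.py <<'E'
C=np.r_[0.6335,0.087]; TH=3.6
def clamp(x,y,z):
    t=np.radians(TH); return np.r_[C[0]+x*np.cos(t)-y*np.sin(t),C[1]+x*np.sin(t)+y*np.cos(t),z]
TIP=np.r_[105.,0,18]/1000
def lev(yp,phi,dist,lift=0.0,dF=(0,0,0)):
    """TCP pose: underside through fulcrum of pot at clamp y=yp, tip `dist` mm horizontally past it"""
    F=clamp(-0.045,yp,0.081+lift)+np.array(dF); rot=down(TH,phi); M=rot.as_matrix(); u=M[:,0]; n=-M[:,2]
    tip=F+u*dist/1000/np.cos(np.radians(phi))+0.0015*n
    return tip-rot.apply(TIP),rot
E
python3 - <<'E'
from h import *
o=robot.get_obs(); print(o["position"],o["time"])
w=robot.camera("wrist"); print("tip seen",wray(w,[325.4,53.3],0.177-0.0165))
a=go((0.49,-0.02,0.19),down(TH)); 
b=lev(-0.092,24,-35); print(b[0]); b=go(*b,frm=a)
c=lev(-0.092,24,22.3); print(c[0]); go(*c,frm=b)
E
```

```text
[ 0.50155968 -0.15372269  0.1770109 ] 5.5667
tip seen [ 0.50014645 -0.04845214  0.1605    ]
GO [133.9, -9.3, -12.8] [-0.25, 0.06, 87.39] rows 13.0
[ 0.47161731 -0.0153667   0.15710449]
GO [-18.1, -5.8, 32.9] [0.0, -24.0, 0.0] rows 4.0
[ 0.52880424 -0.0117688   0.13159288]
GO [62.7, -0.0, -0.0] [0.0, 0.0, 0.0] rows 2.0
```

>>> {"fn": "move_arm", "kwargs": {
  "series": "134 -9 -13 0 0 50;134 -9 -13 0 0 50;134 -9 -13 0 0 50;134 -9 -13 0 0 50;134 -9 -13 0 0 50;134 -9 -13 0 0 50;134 -9 -13 0 0 50;134 -9 -13 0 0 50"
}}

```text
time: 6.28
position: [0.4907, -0.02, 0.1901]
tool_rot: [0.937, 0.348, -0.001, -0.001]
ft_force: [-0.4, -1.5, -0.3]
grip_width: 0.0154
grip_force: 50.0
```

>>> {"fn": "move_arm", "kwargs": {
  "series": "0 0 0 0 0 37.4;0 0 0 0 0 37.4;0 0 0 0 0 37.4;0 0 0 0 0 37.4;0 0 0 0 0 37.4;0 0 0 0 0 37.4;0 0 0 0 0 37.4"
}}

```text
time: 6.87
position: [0.4906, -0.0204, 0.1901]
tool_rot: [1.0, 0.031, -0.002, -0.001]
ft_force: [0.1, -0.0, -0.5]
grip_width: 0.0156
grip_force: 50.0
```

>>> {"fn": "move_arm", "kwargs": {
  "series": "-18 -6 33 0 -24 0;-18 -6 33 0 -24 0;-18 -6 33 0 -24 0;-18 -6 33 0 -24 0;-18 -6 33 0 -24 0;-18 -6 33 0 -24 0"
}}

```text
time: 7.37
position: [0.4728, -0.0155, 0.1572]
tool_rot: [0.977, 0.031, -0.209, 0.006]
ft_force: [-0.0, -0.4, -1.0]
grip_width: 0.0154
grip_force: 50.0
```

Run:
```python
from h import *
o=robot.get_obs(); print(o["position"],o["time"],o["ft_force"]); rot=R.from_quat(o["tool_rot"])
w=robot.camera("wrist"); save(w,"w3.png",(200,0,520,240),2.4)
print("tip pred px",wpix(w,o["position"]+rot.apply(TIP)),"notch px",wpix(w,clamp(-.045,-.092,.081)),"ramp end",wpix(w,clamp(-.022,-.092,.071)))
print([(np.round(d["xyz"],4).tolist(),d["p"]) for d in robot.tip_of(w,"notch_1")[:5]])
print("want",lev(-0.092,24,-35)[0]); go(*lev(-0.092,24,22.3))
```

```text
[ 0.47280629 -0.01548259  0.15719426] 7.3667 [-0.01330126 -0.43790784 -0.95867936]
tip pred px [326.  55.] notch px [326. -10.] ramp end [326. -49.]
[([0.5802, 0.1755, 0.0801], 0.69)]
want [ 0.47161731 -0.0153667   0.15710449]
GO [62.8, -0.1, 1.1] [-0.04, 0.06, 0.02] rows 2.0
```

View pics/w3.png

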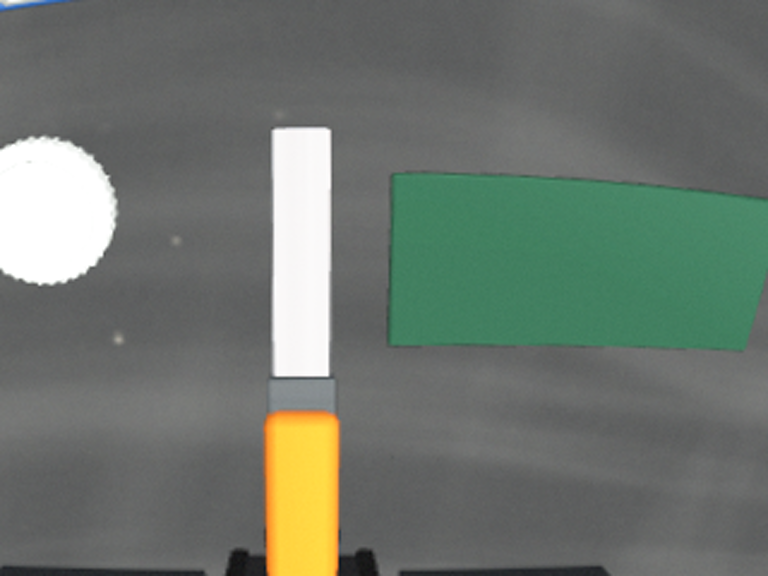

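>>> {"fn": "move_arm", "kwargs": {
  "series": "20 0 -2 0 0 0;40 0 -2 0 0 0;50 0 -1.5 0 0 0;56 0 -1 0 0 0;61 0 0 0 0 0;61 0 0 0 0 0;61 0 0 0 0 0"
}}

```text
time: 8.05
position: [0.5281, -0.0122, 0.1338]
tool_rot: [0.978, 0.031, -0.208, 0.006]
ft_force: [0.0, -0.1, -1.0]
grip_width: 0.0157
grip_force: 50.0
```

Run:
```python
from h import *
o=robot.get_obs(); print(o["position"],o["time"],o["ft_force"]); rot=R.from_quat(o["tool_rot"])
print("offset from ideal (22.3):"); go(*lev(-0.092,24,22.3))
s=robot.camera("side"); 
im=s["img"][140:240,240:380,::-1]; t=robot.camera("top")["img"][160:260,240:380,::-1]
cv2.imwrite("pics/d4.png",cv2.resize(np.vstack([im,t]),None,fx=3,fy=3,interpolation=cv2.INTER_CUBIC))
```

```text
[ 0.52808921 -0.01215357  0.13379537] 8.05 [ 0.02606979 -0.08778426 -1.00773687]
offset from ideal (22.3):
GO [1.6, -0.3, 1.7] [-0.01, 0.04, 0.0] rows 1.0
```

View pics/d4.png

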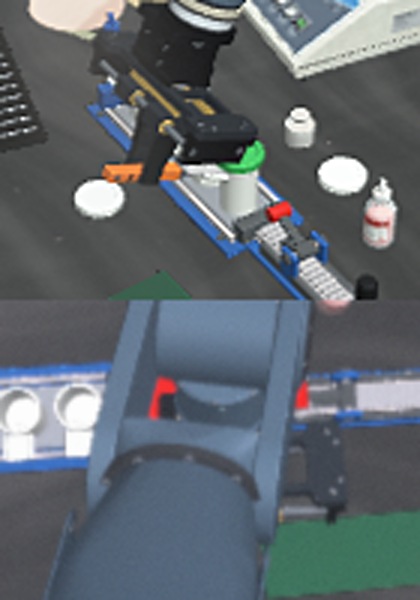

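>>> {"fn": "move_arm", "kwargs": {
  "series": "1 0 1 0 0 0;2 0 2 0 0 0;2 0 2 0 0 0"
}}

```text
time: 8.4
position: [0.5286, -0.0121, 0.1313]
tool_rot: [0.977, 0.031, -0.209, 0.006]
ft_force: [-2.2, -0.1, 2.6]
grip_width: 0.0152
grip_force: 50.0
```

Run:
```python
from h import *
o=robot.get_obs(); f=(o["position"],R.from_quat(o["tool_rot"])); go(*lev(-0.092,24,22.3))
for phi in (18,12,6,0,-4,-7): go(*lev(-0.092,phi,22.0),frm=f)
```

```text
GO [0.1, -0.3, -0.3] [-0.01, 0.16, -0.0] rows 1.0
GO [-2.8, -0.3, 8.4] [-0.01, 6.16, -0.0] rows 1.0
GO [-4.0, -0.3, 17.3] [-0.01, 12.16, -0.0] rows 2.0
GO [-4.1, -0.3, 26.3] [-0.01, 18.16, -0.0] rows 3.0
GO [-3.0, -0.3, 35.1] [-0.01, 24.16, -0.01] rows 4.0
GO [-1.6, -0.3, 40.9] [-0.01, 28.16, -0.01] rows 4.0
GO [-0.2, -0.3, 45.1] [-0.01, 31.16, -0.01] rows 5.0
```

>>> {"fn": "move_arm", "kwargs": {
  "series": "-1.4 0 4.5 0 3 0;-2.8 0 9 0 6 0;-3.4 0 13.5 0 9 0;-4 0 18 0 12 0;-4 0 22.5 0 15 0;-4 0 27 0 18 0;-3.5 0 31 0 21 0;-3 0 35.5 0 24 0"
}}

```text
time: 9.07
position: [0.5109, -0.0131, 0.1]
tool_rot: [1.0, 0.032, -0.001, -0.0]
ft_force: [-2.8, -2.0, 1.8]
grip_width: 0.0155
grip_force: 50.0
```

Run:
```python
from h import *
o=robot.get_obs(); print(o["ft_force"],o["moment"]); go(*lev(-0.092,0,22.)); go(*lev(-0.092,-5,22.))
s=robot.camera("side"); im=s["img"][150:220,280:360,::-1]; cv2.imwrite("pics/e4.png",cv2.resize(im,None,fx=5,fy=5,interpolation=cv2.INTER_CUBIC))
```

```text
[-2.82982634 -2.02595416  1.78536634] [-0.26091182  0.79123176  0.00471146]
GO [0.6, -0.2, -0.5] [-0.01, 0.06, 0.02] rows 1.0
GO [-0.7, -0.2, 6.8] [-0.01, 5.06, 0.02] rows 1.0
```

View pics/e4.png

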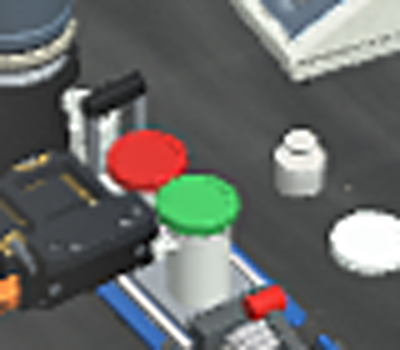

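>>> {"fn": "move_arm", "kwargs": {
  "series": "-0.5 0 3 0 2 0;-0.7 0 5.5 0 4 0;-0.7 0 5.5 0 4 0;-0.5 0 2 0 1 0;-10 0 1 0 0 0;-30 0 0 0 0 0;-65 0 0 0 0 0;-65 0 0 0 0 0"
}}

```text
time: 9.78
position: [0.4391, -0.0153, 0.0993]
tool_rot: [0.999, 0.032, -0.007, -0.002]
ft_force: [-1.8, 0.7, -1.0]
grip_width: 0.0152
grip_force: 50.0
```

Run:
```python
from h import *
o=robot.get_obs(); print(o["position"],o["ft_force"])
s=robot.camera("side"); im=s["img"][150:220,280:360,::-1]; cv2.imwrite("pics/f4.png",cv2.resize(im,None,fx=5,fy=5,interpolation=cv2.INTER_CUBIC)) 
f=(o["position"],R.from_quat(o["tool_rot"]))
f=go(*lev(-0.036,24,-35,lift=0.01),frm=f); f=go(*lev(-0.036,24,-35),frm=f); print("t"); go(*lev(-0.036,24,22.3),frm=f)
```

```text
[ 0.43911988 -0.01532987  0.09926905] [-1.83610841  0.72103777 -1.00537853]
GO [31.6, -54.2, -68.0] [-0.24, -23.25, 0.07] rows 4.0
GO [4.1, 0.0, 9.1] [0.0, 0.0, 0.0] rows 1.0
t
GO [62.7, 0.0, -0.0] [0.0, 0.0, 0.0] rows 2.0
```

View pics/f4.png

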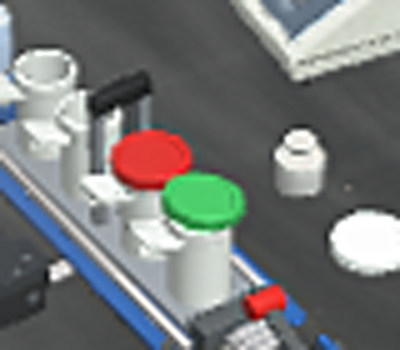

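>>> {"fn": "move_arm", "kwargs": {
  "series": "5 -10 -40 0 -6 0;31.6 -54 -68 0 -23.2 0;31.6 -54 -68 0 -23.2 0;31.6 -54 -68 0 -23.2 0;31.6 -54 -68 0 -23.2 0;31.6 -54 -68 0 -23.2 0;31.6 -54 -68 0 -23.2 0"
}}

```text
time: 10.42
position: [0.4751, 0.0385, 0.167]
tool_rot: [0.979, 0.031, -0.201, 0.006]
ft_force: [-0.9, 0.2, -1.3]
grip_width: 0.0152
grip_force: 50.0
```

Run:
```python
from h import *
o=robot.get_obs(); print(o["position"]); f=(o["position"],R.from_quat(o["tool_rot"]))
f=go(*lev(-0.036,24,-35),frm=f);go(*lev(-0.036,24,22.3),frm=f)
```

```text
[0.47513184 0.03846801 0.16702788]
GO [-2.4, -2.5, 11.8] [-0.01, -0.77, 0.01] rows 1.0
GO [62.7, 0.0, -0.0] [0.0, 0.0, 0.0] rows 2.0
```

>>> {"fn": "move_arm", "kwargs": {
  "series": "-2.4 -2.5 9.5 0 -0.8 0;-2.4 -2.5 9.5 0 -0.8 0;18 -2.5 9.5 0 -0.8 0;38 -2.5 9.5 0 -0.8 0;48 -2.5 10 0 -0.8 0;54 -2.5 10.5 0 -0.8 0;58.5 -2.5 11 0 -0.8 0;58.5 -2.5 11 0 -0.8 0"
}}

```text
time: 11.08
position: [0.5247, 0.044, 0.1343]
tool_rot: [0.978, 0.031, -0.208, 0.006]
ft_force: [0.4, 0.3, -0.7]
grip_width: 0.0152
grip_force: 50.0
```

Run:
```python
from h import *
o=robot.get_obs(); print(o["position"],o["ft_force"]); go(*lev(-0.036,24,22.3))
```

```text
[0.52471788 0.04403887 0.134261  ] [ 0.37843479  0.34758197 -0.73992707]
GO [1.6, -0.0, 2.2] [-0.02, 0.06, -0.02] rows 1.0
```

Same situation as pot 4. Seat the blade, then pivot, press to 5° below level and withdraw.

>>> {"fn": "move_arm", "kwargs": {
  "series": "1 0 1 0 0 0;2 0 2.3 0 0 0;2 0 2.3 0 0 0"
}}

```text
time: 11.33
position: [0.5254, 0.0443, 0.1319]
tool_rot: [0.978, 0.031, -0.208, 0.007]
ft_force: [-0.7, 0.6, -0.7]
grip_width: 0.0152
grip_force: 50.0
```

>>> {"fn": "move_arm", "kwargs": {
  "series": "-1.4 0 4.5 0 3 0;-2.8 0 9 0 6 0;-3.4 0 13.5 0 9 0;-4 0 18 0 12 0;-4 0 22.5 0 15 0;-4 0 27 0 18 0;-3.5 0 31 0 21 0;-3 0 35.5 0 24 0"
}}

```text
time: 12.0
position: [0.5064, 0.0433, 0.1007]
tool_rot: [1.0, 0.032, -0.001, -0.0]
ft_force: [-1.1, -0.9, -0.3]
grip_width: 0.0155
grip_force: 50.0
```

>>> {"fn": "move_arm", "kwargs": {
  "series": "-0.5 0 3 0 2 0;-0.7 0 5.5 0 4 0;-0.7 0 5.5 0 4 0;-0.5 0 2 0 1 0;-10 0 1 0 0 0;-30 0 0 0 0 0;-65 0 0 0 0 0;-65 0 0 0 0 0"
}}

```text
time: 12.67
position: [0.434, 0.0404, 0.1001]
tool_rot: [0.999, 0.032, -0.007, -0.001]
ft_force: [-1.9, 0.7, -1.1]
grip_width: 0.0154
grip_force: 50.0
```

Run:
```python
from h import *
o=robot.get_obs(); print(o["position"],o["ft_force"])
s=robot.camera("side"); im=s["img"][150:220,280:360,::-1]; cv2.imwrite("pics/f3.png",cv2.resize(im,None,fx=5,fy=5,interpolation=cv2.INTER_CUBIC)) 
# place lever: pad centre (0.4985,-0.1247), yaw 95.7
f=(o["position"],R.from_quat(o["tool_rot"])); y=np.radians(95.7); u=np.r_[np.cos(y),np.sin(y)]
h=np.r_[0.4985,-0.1247]-0.03*u; print("handle target",h)
f=go((.45,0,.19),down(TH),frm=f); f=go((*h,.12),down(95.7),frm=f); go((*h,.0295),down(95.7),frm=f)
```

```text
[0.43404328 0.04044509 0.10013059] [-1.92811204  0.71084324 -1.1280929 ]
handle target [ 0.50147959 -0.15455167]
GO [12.0, 41.1, -90.2] [-0.18, 0.85, 0.03] rows 3.0
GO [41.7, 157.5, 70.0] [0.0, 0.0, -92.1] rows 13.0
GO [0.0, 0.0, 90.5] [0.0, 0.0, 0.0] rows 3.0
```

View pics/f3.png

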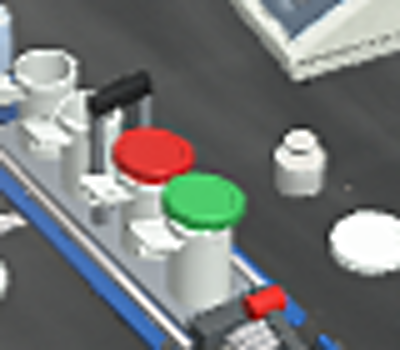

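Run:
```python
from h import *
a=cv2.imread("pics/s0.png"); s=robot.camera("side"); b=s["img"][:,:,::-1].copy()
for im in (a,b):
  h=cv2.cvtColor(im,cv2.COLOR_BGR2HSV)[150:205,295:340]
  for lo,hi in (((50,130,80),(75,255,255)),((0,130,80),(5,255,255))):
    k=cv2.inRange(h,lo,hi); n,_,st,c=cv2.connectedComponentsWithStats(k); i=1+st[1:,4].argmax(); print(st[i],c[i].round(2))
```

```text
[ 17  35  16  13 164] [24.3  41.27]
[  7  26  16  12 148] [14.18 31.57]
[ 18  34  16  12 150] [25.3  39.92]
[  8  25  16  12 135] [14.97 30.4 ]
```

>>> {"fn": "move_arm", "kwargs": {
  "series": "12 41 -90 0 0.8 0;12 41 -90 0 0.8 0;12 41 -90 0 0.8 0;12 41 -90 0 0.8 -15;12 41 -90 0 0.8 -22;12 41 -90 0 0.8 -29;12 41 -90 0 0.8 -36;12 41 -90 0 0.8 -36"
}}

```text
time: 13.43
position: [0.46, -0.0015, 0.1913]
tool_rot: [0.94, 0.34, 0.008, 0.001]
ft_force: [1.4, 0.2, -1.1]
grip_width: 0.0157
grip_force: 50.0
```

Run:
```python
from h import *
go((.5015,-.1545,.12),down(95.7))
```

```text
GO [-67.0, 143.7, 71.2] [0.76, -0.59, -55.94] rows 8.0
```

>>> {"fn": "move_arm", "kwargs": {
  "series": "-67 143.7 0 0 0 -56;-67 143.7 0 0 0 -56;-67 143.7 0 0 0 -56;-67 143.7 40 0 0 -56;-67 143.7 71 0 0 -56;-67 143.7 71 0 0 -56;-67 143.7 71 0 0 -56;-67 143.7 71 0 0 -56"
}}

```text
time: 14.1
position: [0.4995, -0.1553, 0.1179]
tool_rot: [0.674, 0.739, 0.006, 0.002]
ft_force: [0.2, 0.1, -0.4]
grip_width: 0.0157
grip_force: 50.0
```

Run:
```python
from h import *
go((.5015,-.1545,.0295),down(95.7)); w=robot.camera("wrist"); save(w,"w5.png",(200,0,520,240),2.4)
```

```text
GO [0.2, 0.9, 88.4] [0.7, -0.25, -0.44] rows 3.0
```

View pics/w5.png

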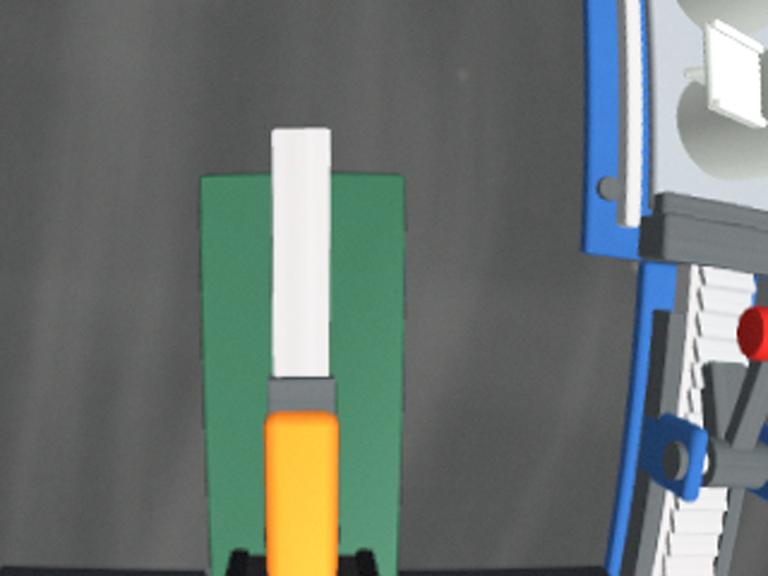

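>>> {"fn": "move_arm", "kwargs": {
  "series": "0 0.5 40 0.7 0 -0.4;0 0.5 75 0.7 0 -0.4;0 0.5 86 0.7 0 -0.4;0 0.5 89 0.7 0 -0.4;0 0.5 89 0.7 0 -0.4;0 0.5 89 0.7 0 -0.4"
}}

```text
time: 14.65
position: [0.5015, -0.1543, 0.0314]
tool_rot: [0.673, 0.739, 0.002, 0.0]
ft_force: [0.6, -0.1, -0.7]
grip_width: 0.0158
grip_force: 50.0
```

>>> {"fn": "move_arm", "kwargs": {
  "series": "0 0 0 0 0 0;0 0 0 0 0 0;0 0 0 0 0 0;0 0 -40 0 0 0;0 0 -80 0 0 0;0 0 -120 0 0 0;0 0 -160 0 0 0;0 0 -160 0 0 0",
  "jaw": 0.5
}}

```text
time: 15.32
position: [0.5047, -0.1566, 0.1982]
tool_rot: [0.673, 0.739, 0.004, 0.007]
ft_force: [0.2, -0.8, -0.0]
grip_width: 0.0429
grip_force: 0.0
```

Run:
```python
from h import *
o=robot.get_obs(); print(o["position"])
w=robot.camera("wrist"); im=w["img"][:,:,::-1].copy(); hsv=cv2.cvtColor(im,cv2.COLOR_BGR2HSV)
for lo,hi,z,lim in (((5,150,100),(20,255,255),.018,0),((60,60,30),(90,255,160),.004,0)):
  k=cv2.inRange(hsv,lo,hi); k[:,:260]=0;k[:,400:]=0;k[255:]=0
  ww=np.array([wray(w,q.astype(float),z)[:2] for q in np.argwhere(k>0)[:,::-1]]).astype(np.float32)*1000
  print(cv2.minAreaRect(ww))
t=robot.camera("top"); print([(np.round(d["xyz"],4).tolist(),d["p"]) for d in robot.tip_of(t,"lid_1")[:5]])
# lid grasp: fingers close along clamp y? choose tool x = clamp x
for yp in(-.092,-.036): g=clamp(0,yp,0.15); print(g); go(g,down(TH))
```

```text
[ 0.50471391 -0.15660316  0.19819032]
((502.20404052734375, -153.77420043945312), (16.12408447265625, 88.36827850341797), 5.144650459289551)
((498.97991943359375, -125.82093811035156), (69.89277648925781, 159.45811462402344), 5.6451263427734375)
[([0.7635, -0.0246, 0.0101], 0.81), ([0.6397, -0.0034, 0.0814], 0.73), ([0.6344, 0.0519, 0.0834], 0.68)]
[ 0.63927673 -0.00481846  0.15      ]
GO [135.7, 152.4, 41.7] [-0.05, -0.23, 91.76] rows 13.0
[0.63576046 0.05107104 0.15      ]
GO [191.7, 154.1, 41.9] [-0.05, -0.23, 91.76] rows 13.0
```

```bash
cat >> h.py <<'E'
def lidpose(yp,up=0,tilt=8,z=0.0825,yaw=93.6):
    rot=down(yaw)*R.from_euler('x',tilt,degrees=True); return clamp(0,yp,z+up)-0.022*rot.as_matrix()[:,2],rot
E
python3 - <<'E'
from h import *
f=go(*lidpose(-.092,.06)); print(f[0]); f=go(*lidpose(-.092),frm=f); print(f[0])
E
```

```text
GO [135.6, 155.5, 27.5] [8.11, -0.06, 1.77] rows 5.0
[ 0.64233249 -0.00462621  0.1642859 ]
GO [0.0, 8.4, 59.4] [0.0, 0.0, 0.0] rows 2.0
[ 0.64233249 -0.00462621  0.1042859 ]
```

>>> {"fn": "move_arm", "kwargs": {
  "series": "135.6 155.5 0 8 0 1.8;135.6 155.5 0 8 0 1.8;135.6 155.5 0 8 0 1.8;135.6 155.5 0 8 0 1.8;135.6 155.5 0 8 0 1.8;135.6 155.5 20 8 0 1.8;135.6 155.5 27.5 8 0 1.8;135.6 155.5 27.5 8 0 1.8",
  "jaw": 0.85,
  "newtons": 15
}}

```text
time: 16.13
position: [0.639, -0.0041, 0.1587]
tool_rot: [0.682, 0.727, -0.053, -0.052]
ft_force: [-0.6, -1.2, 0.0]
grip_width: 0.0734
grip_force: 0.0
```

Run:
```python
from h import *
go(*lidpose(-.092)); w=robot.camera("wrist")
print([(np.round(d["xyz"],4).tolist(),round(d["p"],2)) for d in robot.tip_of(w,"lid_1")[:4]]); save(w,"w6.png",(100,60,540,390),1.8)
```

```text
GO [-0.9, 11.3, 53.4] [-0.56, -0.2, 0.05] rows 2.0
[([0.638, -0.0029, 0.0833], 0.95), ([0.7599, -0.024, 0.0072], 0.65), ([0.5133, 0.0768, 0.0098], 0.59)]
```

View pics/w6.png

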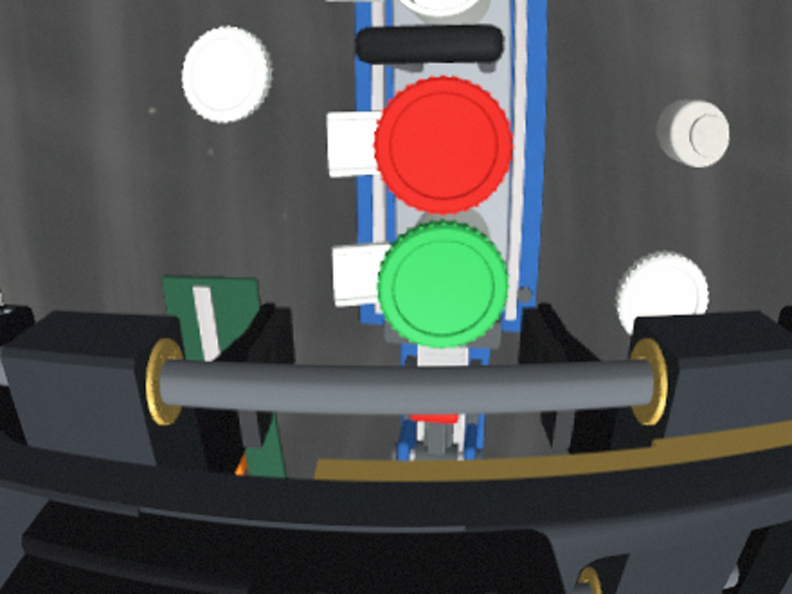

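>>> {"fn": "move_arm", "kwargs": {
  "series": "0 6 26 -0.5 0 0;0 10.5 45 -0.5 0 0;0 10.5 53 -0.5 0 0;0 10.5 53 -0.5 0 0;0 10.5 53 -0.5 0 0"
}}

```text
time: 16.65
position: [0.6453, -0.0053, 0.11]
tool_rot: [0.684, 0.727, -0.047, -0.045]
ft_force: [0.1, 0.4, -0.2]
grip_width: 0.074
grip_force: 0.0
```

>>> {"fn": "move_arm", "kwargs": {
  "series": "0 0 0 0 0 0;0 0 0 0 0 0;0 0 0 0 0 0;0 0 0 0 0 0;0 0 0 0 0 0;0 0 0 0 0 0",
  "jaw": 0
}}

```text
time: 17.15
position: [0.6459, -0.0045, 0.1103]
tool_rot: [0.683, 0.727, -0.047, -0.045]
ft_force: [0.4, 0.3, 3.1]
grip_width: 0.0509
grip_force: 15.0
```

Run:
```python
from h import *
o=robot.get_obs(); print(o["position"],o["ft_force"],o["grip_width"]); f=go(*lidpose(-.092,.08))
tc=np.r_[.4985,-.3845]; t=np.radians(6)
for s in(.043,-.043):
  g=tc+s*np.r_[-np.sin(t),np.cos(t)]; print(g)
  h=go((*g,.15),down(90),frm=f); go((*g,.039),down(90),frm=h)
```

```text
[ 0.64590824 -0.00448821  0.11028166] [0.37340065 0.30872913 3.1096244 ] 0.050874301260342925
GO [0.2, -13.1, -72.9] [0.6, -0.08, -0.01] rows 2.0
[ 0.49400528 -0.34173556]
GO [-327.1, -162.8, 57.5] [-8.0, 0.25, 3.59] rows 9.0
GO [0.0, 0.0, 111.0] [0.0, 0.0, 0.0] rows 3.0
[ 0.50299472 -0.42726444]
GO [-413.1, -159.2, 57.0] [-8.0, 0.25, 3.59] rows 11.0
GO [0.0, 0.0, 111.0] [0.0, 0.0, 0.0] rows 3.0
```

>>> {"fn": "move_arm", "kwargs": {
  "series": "0 -1.3 -10 0 0 0;0 -2.6 -20 0 0 0;0 -5 -40 0 0 0;0 -7.7 -60 0 0 0;0 -10 -80 0 0 0;0 -10 -80 0 0 0;0 -10 -80 0 0 0",
  "newtons": 20
}}

```text
time: 17.73
position: [0.6471, -0.0047, 0.1923]
tool_rot: [0.683, 0.727, -0.046, -0.043]
ft_force: [-0.8, 0.5, -0.4]
grip_width: 0.0506
grip_force: 20.0
```

Run:
```python
from h import *
o=robot.get_obs(); print(o["position"],o["ft_force"],o["grip_width"])
f=go((.503,-.4273,.15),down(93)); go((.503,-.4273,.045),down(93),frm=f)
w=robot.camera("wrist"); save(w,"w7.png",(200,60,440,340),2); print([(np.round(d["xyz"],4).tolist(),round(d["p"],2)) for d in robot.tip_of(w,"lid_1")[:4]])
```

```text
[ 0.6471236 -0.0046786  0.192264 ] [-0.78598059  0.47148433 -0.35286304] 0.05059730515419862
GO [-412.8, -163.6, 63.0] [-7.21, -0.01, 0.58] rows 11.0
GO [0.0, 0.0, 105.0] [0.0, 0.0, 0.0] rows 3.0
[([0.6374, 0.0541, 0.0816], 0.97), ([0.5132, 0.0756, 0.0088], 0.76), ([0.642, -0.0013, 0.1625], 0.7), ([0.7646, -0.0263, 0.0091], 0.61)]
```

View pics/w7.png

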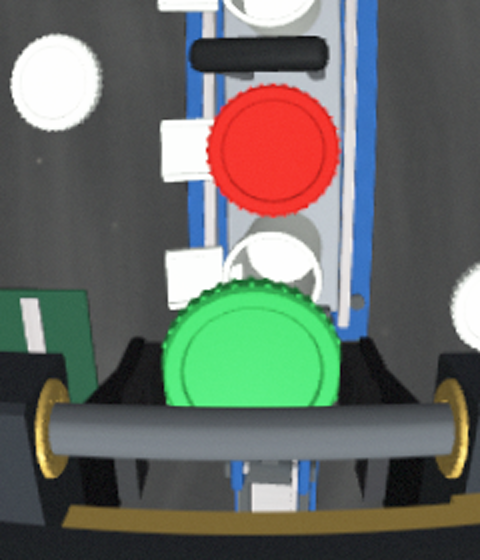

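>>> {"fn": "move_arm", "kwargs": {
  "series": "-300 -119 20 -7.2 0 0.6;-300 -119 20 -7.2 0 0.6;-300 -119 20 -7.2 0 0.6;-300 -119 20 -7.2 0 0.6;-300 -119 20 -7.2 0 0.6;-300 -119 20 -7.2 0 0.6;-300 -119 20 -7.2 0 0.6;-300 -119 20 -7.2 0 0.6"
}}

```text
time: 18.5
position: [0.5424, -0.314, 0.1837]
tool_rot: [0.689, 0.725, -0.002, -0.003]
ft_force: [-0.2, -0.4, -0.5]
grip_width: 0.0501
grip_force: 20.0
```

Run:
```python
from h import *
f=go((.503,-.4273,.10),down(93)); go((.503,-.4273,.044),down(93),frm=f)
t=robot.camera("top")
im=t["img"][210:280,400:490,::-1]; g=cv2.cvtColor(im,cv2.COLOR_BGR2GRAY).astype(float)
w=robot.camera("wrist"); print([(np.round(d["xyz"],4).tolist(),round(d["p"],2)) for d in robot.tip_of(w,"lid_tray")[:2]])
```

```text
GO [-111.3, -44.5, 83.7] [-0.39, -0.13, -0.11] rows 4.0
GO [0.0, 0.0, 56.0] [0.0, 0.0, 0.0] rows 2.0
[([0.5002, -0.3833, -0.0026], 0.96)]
```

>>> {"fn": "move_arm", "kwargs": {
  "series": "-111 -44.5 30 -0.4 0 0;-111 -44.5 60 -0.4 0 0;-111 -44.5 80 -0.4 0 0;-111 -44.5 110 -0.4 0 0;-111 -44.5 130 -0.4 0 0;-111 -44.5 139 -0.4 0 0;-111 -44.5 139 -0.4 0 0;-111 -44.5 139 -0.4 0 0"
}}

```text
time: 19.32
position: [0.5058, -0.423, 0.0462]
tool_rot: [0.688, 0.726, 0.002, -0.0]
ft_force: [0.6, 0.5, 0.4]
grip_width: 0.0511
grip_force: 20.0
```

>>> {"fn": "move_arm", "kwargs": {
  "series": "0 0 0 0 0 0;0 0 0 0 0 0;0 0 0 0 0 0;0 0 -20 0 0 0;0 0 -60 0 0 0;0 0 -100 0 0 0;0 0 -130 0 0 0;0 0 -130 0 0 0",
  "jaw": 0.72,
  "newtons": 20
}}

```text
time: 19.98
position: [0.5083, -0.428, 0.1855]
tool_rot: [0.688, 0.725, 0.0, 0.009]
ft_force: [0.7, -0.8, 0.1]
grip_width: 0.0625
grip_force: 0.0
```

Run:
```python
from h import *
o=robot.get_obs(); print(o["position"])
f=go(*lidpose(-.036,.06,z=.079)); print(f[0]); f=go(*lidpose(-.036,z=.079),frm=f); print(f[0])
```

```text
[ 0.50832261 -0.42798586  0.18547959]
GO [472.0, 155.2, 21.0] [8.73, 0.65, -0.63] rows 12.0
[0.63881623 0.05126329 0.1607859 ]
GO [0.0, 8.4, 59.4] [0.0, 0.0, 0.0] rows 2.0
[0.63881623 0.05126329 0.1007859 ]
```

>>> {"fn": "move_arm", "kwargs": {
  "series": "300 100 0 0 0 0;300 100 0 0 0 0;300 100 0 0 0 0;300 100 0 0 0 0;300 100 0 0 0 0;300 100 0 0 0 0;300 100 0 0 0 0;300 100 0 0 0 0",
  "jaw": 0.85,
  "newtons": 20
}}

```text
time: 20.65
position: [0.5894, -0.1153, 0.1775]
tool_rot: [0.688, 0.726, 0.002, 0.0]
ft_force: [-0.0, 0.3, -0.7]
grip_width: 0.0741
grip_force: 0.0
```

>>> {"fn": "move_arm", "kwargs": {
  "series": "172 58 0 8 0 -0.6;172 58 0 8 0 -0.6;172 58 0 8 0 -0.6;172 58 0 8 0 -0.6;172 58 10 8 0 -0.6;172 58 10 8 0 -0.6;172 58 10 8 0 -0.6;172 58 10 8 0 -0.6"
}}

```text
time: 21.32
position: [0.6377, 0.0539, 0.1673]
tool_rot: [0.683, 0.727, -0.05, -0.047]
ft_force: [-0.6, 0.2, 0.5]
grip_width: 0.0738
grip_force: 0.0
```

Run:
```python
from h import *
o=robot.get_obs(); print(o["position"],o["ft_force"])
go(*lidpose(-.036,z=.079)); w=robot.camera("wrist"); print([(np.round(d["xyz"],4).tolist(),round(d["p"],2)) for d in robot.tip_of(w,"lid_1")[:4]])
```

```text
[0.63769354 0.05391011 0.16730709] [-0.59156358  0.18872766  0.49026353]
GO [-2.8, 10.1, 65.8] [0.12, -0.06, -0.04] rows 2.0
[([0.5159, 0.0753, 0.0088], 0.92), ([0.6339, 0.0522, 0.0772], 0.59), ([0.7609, -0.0245, 0.0116], 0.59)]
```

>>> {"fn": "move_arm", "kwargs": {
  "series": "-2 5 33 0 0 0;-2.5 8 53 0 0 0;-2.5 9.5 63 0 0 0;-2.5 9.5 66 0 0 0;-2.5 9.5 66 0 0 0;-2.5 9.5 66 0 0 0"
}}

```text
time: 21.92
position: [0.6394, 0.0519, 0.1016]
tool_rot: [0.683, 0.727, -0.049, -0.047]
ft_force: [0.1, -0.3, 1.0]
grip_width: 0.0742
grip_force: 0.0
```

>>> {"fn": "move_arm", "kwargs": {
  "series": "0 0 0 0 0 0;0 0 0 0 0 0;0 0 0 0 0 0;0 0 0 0 0 0;0 0 0 0 0 0;0 0 0 0 0 0",
  "jaw": 0
}}

```text
time: 22.42
position: [0.6391, 0.0526, 0.1012]
tool_rot: [0.683, 0.727, -0.049, -0.047]
ft_force: [-0.6, 0.4, 2.8]
grip_width: 0.0513
grip_force: 20.0
```

>>> {"fn": "move_arm", "kwargs": {
  "series": "0 -1.3 -10 0 0 0;0 -2.6 -20 0 0 0;0 -5 -40 0 0 0;0 -7.7 -60 0 0 0;0 -10 -80 0 0 0;0 -10 -80 0 0 0;0 -10 -80 0 0 0"
}}

```text
time: 23.0
position: [0.6407, 0.0524, 0.1832]
tool_rot: [0.683, 0.727, -0.048, -0.046]
ft_force: [-0.5, 0.2, -0.6]
grip_width: 0.0513
grip_force: 20.0
```

Run:
```python
from h import *
o=robot.get_obs(); print(o["position"],o["ft_force"],o["grip_width"])
f=go((.494,-.340,.18),down(93)); w=robot.camera("wrist"); print([(np.round(d["xyz"],4).tolist(),round(d["p"],2)) for d in robot.tip_of(w,"lid_1")[:4]])
```

```text
[0.64066964 0.05237929 0.1832048 ] [-0.47439883  0.16902406 -0.55443419] 0.051273184858709915
GO [-382.5, -169.0, 25.4] [-7.62, -0.02, 0.58] rows 11.0
[([0.5141, 0.0778, 0.0104], 0.8), ([0.6358, 0.0512, 0.1636], 0.71)]
```

>>> {"fn": "move_arm", "kwargs": {
  "series": "-300 -132 0 -7.6 0 0.6;-300 -132 0 -7.6 0 0.6;-300 -132 0 -7.6 0 0.6;-300 -132 0 -7.6 0 0.6;-300 -132 0 -7.6 0 0.6;-300 -132 0 -7.6 0 0.6;-300 -132 0 -7.6 0 0.6;-300 -132 0 -7.6 0 0.6"
}}

```text
time: 23.77
position: [0.5259, -0.2568, 0.1974]
tool_rot: [0.689, 0.725, -0.002, -0.003]
ft_force: [0.5, 0.6, 0.2]
grip_width: 0.0516
grip_force: 20.0
```

Run:
```python
from h import *
go((.494,-.340,.036),down(93)); w=robot.camera("wrist"); print([(np.round(d["xyz"],4).tolist(),round(d["p"],2)) for d in robot.tip_of(w,"lid_1")[:4]])
```

```text
GO [-81.9, -35.0, 161.4] [-0.39, -0.15, -0.06] rows 5.0
[([0.5223, -0.258, 0.1777], 0.97), ([0.7604, -0.0208, 0.0077], 0.85), ([0.5046, -0.4234, 0.0158], 0.76)]
```

>>> {"fn": "move_arm", "kwargs": {
  "series": "-40 -17 20 -0.4 0 0;-82 -35 50 -0.4 0 0;-82 -35 90 -0.4 0 0;-82 -35 125 -0.4 0 0;-82 -35 150 -0.4 0 0;-82 -35 161 -0.4 0 0;-82 -35 161 -0.4 0 0;-82 -35 161 -0.4 0 0"
}}

```text
time: 24.53
position: [0.4967, -0.3379, 0.0373]
tool_rot: [0.688, 0.725, 0.001, -0.0]
ft_force: [0.8, 0.7, 0.8]
grip_width: 0.0512
grip_force: 20.0
```

>>> {"fn": "move_arm", "kwargs": {
  "series": "0 0 0 0 0 0;0 0 0 0 0 0;0 0 0 0 0 0;0 0 -20 0 0 0;0 0 -60 0 0 0;0 0 -100 0 0 0;0 0 -130 0 0 0;0 0 -130 0 0 0",
  "jaw": 0.7
}}

```text
time: 25.2
position: [0.4997, -0.3419, 0.176]
tool_rot: [0.688, 0.725, 0.001, 0.009]
ft_force: [0.9, -1.3, 1.4]
grip_width: 0.0608
grip_force: 0.0
```

Run:
```python
from h import *
o=robot.get_obs(); print(o["position"],o["time"])
w=robot.camera("wrist"); print([(np.round(d["xyz"],4).tolist(),round(d["p"],2)) for d in robot.tip_of(w,"lid_1")[:4]])
print([(np.round(d["xyz"],4).tolist(),round(d["p"],2)) for d in robot.tip_of(w,"pawl_knob")[:4]])
k=clamp(0,-.166,.058); print(k)
f=go((k[0],k[1],.15),down(93.6)); f=go((k[0],k[1],.072),down(93.6),frm=f)
```

```text
[ 0.49971251 -0.34193468  0.17603598] 25.2
[([0.4951, -0.339, 0.0139], 0.68), ([0.6536, -0.2204, 0.0706], 0.6)]
[]
[ 0.64392323 -0.07867244  0.058     ]
GO [251.9, 161.1, 19.2] [0.2, -0.0, -0.61] rows 8.0
GO [0.0, 0.0, 78.0] [0.0, 0.0, 0.0] rows 2.0
```

>>> {"fn": "move_arm", "kwargs": {
  "series": "252 161 19 0 0 -0.6;252 161 19 0 0 -0.6;252 161 19 0 0 -0.6;252 161 19 0 0 -0.6;252 161 19 0 0 -0.6;252 161 19 0 0 -0.6;252 161 19 0 0 -0.6;252 161 19 0 0 -0.6",
  "jaw": 0.6,
  "newtons": 8
}}

```text
time: 26.02
position: [0.6448, -0.0722, 0.1469]
tool_rot: [0.683, 0.731, 0.002, -0.001]
ft_force: [-0.5, -0.2, 0.3]
grip_width: 0.0522
grip_force: 0.0
```

Run:
```python
from h import *
o=robot.get_obs(); print(o["position"])
w=robot.camera("wrist"); hsv=cv2.cvtColor(w["img"],cv2.COLOR_RGB2HSV); k=cv2.inRange(hsv,(0,150,80),(5,255,255))
n,_,st,c=cv2.connectedComponentsWithStats(k)
for i in range(1,n):
  if st[i,4]>40: print(st[i],c[i],wray(w,c[i],.064))
print([(np.round(d["xyz"],4).tolist(),round(d["p"],2)) for d in robot.tip_of(w,"pawl_knob")[:4]])
go((.6445,-.077,.072),down(93.6))
```

```text
[ 0.64484092 -0.07223691  0.14687162]
[308 208  30  21 617] [322.636953   217.94975689] [ 0.64343201 -0.07607604  0.064     ]
[([0.6443, -0.0745, 0.0573], 0.68)]
GO [-1.3, 1.2, 75.1] [-0.07, -0.13, 0.24] rows 2.0
```

>>> {"fn": "move_arm", "kwargs": {
  "series": "-1 0 40 0 0 0;-1 0 65 0 0 0;-1 0 75 0 0 0;-1 0 75 0 0 0"
}}

```text
time: 26.45
position: [0.6407, -0.0806, 0.0708]
tool_rot: [0.685, 0.728, -0.001, -0.003]
ft_force: [-0.2, 0.8, -1.4]
grip_width: 0.0521
grip_force: 0.0
```

>>> {"fn": "move_arm", "kwargs": {
  "series": "0 0 0 0 0 0;0 0 0 0 0 0;0 0 0 0 0 0;0 0 0 0 0 0;0 0 0 0 0 0;0 0 0 0 0 0",
  "jaw": 0
}}

```text
time: 26.95
position: [0.6435, -0.08, 0.0756]
tool_rot: [0.684, 0.729, 0.001, 0.0]
ft_force: [-2.8, -1.5, 5.0]
grip_width: 0.0236
grip_force: 8.0
```

Run:
```python
from h import *
o=robot.get_obs(); print(o["position"],o["grip_width"],o["ft_force"])
for th in np.arange(.15,1.81,.15):
  a=np.arctan2(18,46)+th; print(round(th,2),round(49.4*np.cos(a)-46,1),round(-(49.4*np.sin(a)-18),1))
```

```text
[ 0.64353196 -0.08000211  0.07556504] 0.023601319557677854 [-2.84678947 -1.47297986  5.03134295]
0.15 -3.2 -6.7
0.3 -7.4 -12.8
0.45 -12.4 -18.2
0.6 -18.2 -22.8
0.75 -24.6 -26.5
0.9 -31.5 -29.2
1.05 -38.7 -30.9
1.2 -46.1 -31.4
1.35 -53.5 -30.8
1.5 -60.7 -29.2
1.65 -67.6 -26.4
1.8 -74.0 -22.7
```

>>> {"fn": "move_arm", "kwargs": {
  "series": "-3.2 0 -6.7 0 0 0;-7.4 0 -12.8 0 0 0;-12.4 0 -18.2 0 0 0;-18.2 0 -22.8 0 0 0;-24.6 0 -26.5 0 0 0;-31.5 0 -29.2 0 0 0;-38.7 0 -30.9 0 0 0;-46.1 0 -31.4 0 0 0"
}}

```text
time: 27.62
position: [0.6465, -0.1266, 0.1064]
tool_rot: [0.685, 0.729, 0.001, 0.0]
ft_force: [-3.2, 0.9, 2.2]
grip_width: 0.0244
grip_force: 8.0
```

>>> {"fn": "move_arm", "kwargs": {
  "series": "-7.4 0 0.6 0 0 0;-14.6 0 2.2 0 0 0;-21.5 0 5 0 0 0;-27 0 8 0 0 0;-27 0 8 0 0 0;-27 0 8 0 0 0"
}}

```text
time: 28.12
position: [0.6483, -0.1549, 0.0974]
tool_rot: [0.685, 0.729, 0.0, 0.001]
ft_force: [-4.3, -2.7, 1.9]
grip_width: 0.0237
grip_force: 8.0
```

>>> {"fn": "move_arm", "kwargs": {
  "series": "0 0 0 0 0 0;0 0 0 0 0 0;0 0 0 0 0 0;0 0 -30 0 0 0;0 0 -70 0 0 0;0 0 -70 0 0 0;0 0 -70 0 0 0",
  "jaw": 0.6
}}

```text
time: 28.7
position: [0.6516, -0.1535, 0.1712]
tool_rot: [0.685, 0.729, 0.003, 0.005]
ft_force: [0.1, 0.2, 0.2]
grip_width: 0.0511
grip_force: 0.0
```

Run:
```python
from h import *
o=robot.get_obs(); print(o["position"],o["grip_width"],o["ft_force"])
for c in("wrist","side"):
  w=robot.camera(c)
  for k in("pawl_knob","bar_knob"): print(c,k,[(np.round(d["xyz"],4).tolist(),round(d["p"],2)) for d in robot.tip_of(w,k)[:3]])
print("pawl over at",clamp(0,-.212+.0494*np.cos(.373+1.95),.04+.0494*np.sin(.373+1.95)),"knob y",((.653-C[0])**2+(-.221-C[1])**2)**.5)
```

```text
[ 0.6515643  -0.15351816  0.17122683] 0.05113407077023234 [0.05665273 0.215978   0.23595117]
wrist pawl_knob [([0.6463, -0.1545, 0.0738], 0.71)]
wrist bar_knob [([0.6515, -0.1546, 0.076], 0.74)]
side pawl_knob [([0.6481, -0.1513, 0.0771], 0.54)]
side bar_knob [([0.6509, -0.2194, 0.0681], 0.55), ([0.7456, -0.1135, -0.001], 0.17)]
pawl over at [ 0.64893093 -0.15826759  0.07607114] knob y 0.30861667161707257
```

Run:
```python
from h import *
f=go((.6525,-.2205,.14),down(93.6)); go((.6525,-.2205,.079),down(93.6),frm=f)
```

```text
GO [-68.3, 0.5, 26.1] [0.02, -0.13, -0.02] rows 2.0
GO [0.0, 0.0, 61.0] [0.0, 0.0, 0.0] rows 2.0
```

>>> {"fn": "move_arm", "kwargs": {
  "series": "-40 0 10 0 0 0;-68 0 20 0 0 0;-68 0 26 0 0 0;-68 0 50 0 0 0;-68 0 75 0 0 0;-68 0 87 0 0 0;-68 0 87 0 0 0;-68 0 87 0 0 0"
}}

```text
time: 29.67
position: [0.6524, -0.2199, 0.0796]
tool_rot: [0.685, 0.729, 0.001, -0.001]
ft_force: [-0.3, -0.5, 1.0]
grip_width: 0.0523
grip_force: 0.0
```

>>> {"fn": "move_arm", "kwargs": {
  "series": "0 0 0 0 0 0;0 0 0 0 0 0;0 0 0 0 0 0;0 0 0 0 0 0;0 0 0 0 0 0;0 0 0 0 0 0",
  "jaw": 0,
  "newtons": 30
}}

```text
time: 30.17
position: [0.6523, -0.2207, 0.0813]
tool_rot: [0.685, 0.729, 0.001, 0.0]
ft_force: [0.1, 0.7, 5.4]
grip_width: 0.0209
grip_force: 30.1
```

>>> {"fn": "move_arm", "kwargs": {
  "series": "-6 0 0 0 0 0;-12 0 0 0 0 0;-18 0 0 0 0 0;-24 0 0 0 0 0;-30 0 0 0 0 0;-36 0 0 0 0 0;-42 0 0 0 0 0;-43 0 0 0 0 0"
}}

```text
time: 30.83
position: [0.655, -0.2633, 0.0814]
tool_rot: [0.685, 0.729, 0.002, -0.001]
ft_force: [-2.2, 3.9, 6.3]
grip_width: 0.0208
grip_force: 30.0
```

>>> {"fn": "move_arm", "kwargs": {
  "series": "0 0 0 0 0 0;0 0 0 0 0 0;0 0 0 0 0 0;0 0 -30 0 0 0;0 0 -70 0 0 0;0 0 -110 0 0 0;0 0 -130 0 0 0;0 0 -130 0 0 0",
  "jaw": 0.6
}}

```text
time: 31.5
position: [0.6588, -0.2658, 0.2178]
tool_rot: [0.685, 0.729, 0.003, 0.007]
ft_force: [1.1, -0.1, 0.8]
grip_width: 0.0517
grip_force: 0.0
```

Run:
```python
from h import *
o=robot.get_obs(); print(o["position"],o["grip_width"],o["ft_force"])
for c in("wrist","side"):
  w=robot.camera(c)
  for k in("pawl_knob","bar_knob","carrier_handle","drain_mat"): print(c,k,[(np.round(d["xyz"],4).tolist(),round(d["p"],2)) for d in robot.tip_of(w,k)[:3]])
hb=clamp(0,0,.2); print(hb)
go(hb,down(3.6)); go(hb,down(93.6))
```

```text
[ 0.65877915 -0.26581053  0.21782161] 0.05169033270805068 [ 1.07051663 -0.07144494  0.77255418]
wrist pawl_knob [([0.6516, -0.1545, 0.073], 0.64)]
wrist bar_knob [([0.6591, -0.2635, 0.0672], 0.75)]
wrist carrier_handle []
wrist drain_mat []
side pawl_knob [([0.631, 0.0879, -0.0011], 0.49), ([0.649, -0.1533, 0.0776], 0.41)]
side bar_knob [([0.6583, -0.2601, 0.0646], 0.72)]
side carrier_handle [([0.6348, 0.085, 0.1137], 0.59)]
side drain_mat [([0.4777, 0.3717, 0.001], 0.73)]
[0.6335 0.087  0.2   ]
GO [351.1, 0.5, 10.1] [-0.05, -0.14, 89.97] rows 13.0
GO [351.1, 0.5, 10.1] [0.05, -0.12, -0.03] rows 9.0
```

>>> {"fn": "move_arm", "kwargs": {
  "series": "320 0 10 0 0 0;320 0 10 0 0 0;320 0 10 0 0 0;320 0 10 0 0 7;320 0 10 0 0 14;320 0 10 0 0 21;320 0 10 0 0 28;320 0 10 0 0 35",
  "jaw": 0.5
}}

```text
time: 32.67
position: [0.6344, 0.0591, 0.2007]
tool_rot: [0.873, 0.487, 0.001, -0.001]
ft_force: [-1.2, 0.3, -0.6]
grip_width: 0.0435
grip_force: 0.0
```

Run:
```python
from h import *
go((.634,.087,.19),down(3.6))
t=robot.camera("top"); cs=np.array([ray(t,c,.005)[:2] for c in ((128,223),(237,239),(231,280),(123,263))]); print(cs.round(4),cs.mean(0),np.linalg.norm(np.diff(cs,axis=0,append=cs[:1]),axis=1))
d=cs[0]-cs[1]+cs[3]-cs[2]; print("mat y-axis yaw",np.degrees(np.arctan2(-d[0],d[1])))
save(t,"t1.png",(100,200,260,300),4)
```

```text
GO [23.5, -15.0, 10.7] [-0.06, -0.15, 54.74] rows 8.0
[[0.558  0.524 ]
 [0.5131 0.2117]
 [0.3978 0.226 ]
 [0.4448 0.5322]] [0.47841872 0.37345886] [0.31549814 0.11614232 0.30980395 0.11350865]
mat y-axis yaw -8.453218121927724
```

View pics/t1.png

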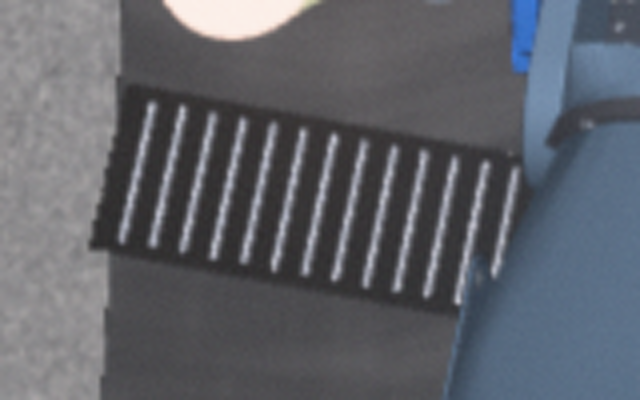

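>>> {"fn": "move_arm", "kwargs": {
  "series": "23.5 -15 10 0 0 50;23.5 -15 10 0 0 50;23.5 -15 10 0 0 50;23.5 -15 10 0 0 50;23.5 -15 10 0 0 50;23.5 -15 10 0 0 50;23.5 -15 10 0 0 50;23.5 -15 10 0 0 50",
  "newtons": 50
}}

```text
time: 33.38
position: [0.6348, 0.0833, 0.1907]
tool_rot: [0.997, 0.074, 0.001, -0.0]
ft_force: [0.6, -0.3, -0.3]
grip_width: 0.0434
grip_force: 0.0
```

Run:
```python
from h import *
w=robot.camera("wrist"); print([(np.round(d["xyz"],4).tolist(),round(d["p"],2)) for d in robot.tip_of(w,"carrier_handle")[:3]],[(np.round(d["xyz"],4).tolist(),round(d["p"],2)) for d in robot.tip_of(w,"drain_mat")[:3]])
go((.6338,.087,.123),down(3.6))
t=robot.camera("top")
def y(a,b,n,z=.005):
  p,q=ray(t,a,z),ray(t,b,z); d=(p-q)[:2]; print(n,p.round(4),q.round(4),np.degrees(np.arctan2(-d[0],d[1])),np.degrees(np.arctan2(d[1],d[0])))
y((131.5,221),(229.5,238.3),"top"); y((123.5,262),(214.5,277.5),"bot"); y((138,225.7),(130.5,260),"rib1"); y((131.5,221),(123.5,262),"left")
y((228.5,241.5),(223.5,268.5),"rib13")
im=cv2.cvtColor(cv2.imread("pics/t0.png"),cv2.COLOR_BGR2GRAY); m=np.zeros_like(im); cv2.fillPoly(m,[np.array([[128,223],[237,239],[231,280],[123,263]])],255)
k=((im>110)&(m>0)).astype(np.uint8); n,_,st,c=cv2.connectedComponentsWithStats(k); c=np.array([c[i] for i in range(1,n) if st[i,4]>8]); c=c[c[:,0].argsort()]
W=np.array([ray(t,q,.005)[:2] for q in c]); f=np.polyfit(W[:,1],W[:,0],1); print(len(W),W[0],W[-1],W.mean(0),"yaw",-np.degrees(np.arctan(f[0])))
```

```text
[([0.6324, 0.0895, 0.1145], 0.69)] [([0.477, 0.3734, 0.0013], 0.83)]
GO [-0.6, -3.6, 67.8] [-0.05, -0.14, 5.17] rows 2.0
top [0.5638 0.5143 0.005 ] [0.515  0.2331 0.005 ] -9.832834211920236 80.16716578807977
bot [0.4476 0.5309 0.005 ] [0.4047 0.2726 0.005 ] -9.42952802740778 80.57047197259223
rib1 [0.5504 0.4951 0.005 ] [0.4532 0.5115 0.005 ] -99.56907736341847 -9.569077363418478
left [0.5638 0.5143 0.005 ] [0.4476 0.5309 0.005 ] -98.14513670669629 -8.145136706696292
rib13 [0.5059 0.2357 0.005 ] [0.4298 0.2479 0.005 ] -99.11837898452983 -9.118378984529823
14 [0.53251703 0.5251067 ] [0.45709039 0.24420095] [0.48376327 0.38518038] yaw -12.048403918690529
```

>>> {"fn": "move_arm", "kwargs": {
  "series": "-0.6 -4 0 0 0 5.1;-0.6 -4 30 0 0 5.1;-0.6 -4 55 0 0 5.1;-0.6 -4 68 0 0 5.1;-0.6 -4 68 0 0 5.1;-0.6 -4 68 0 0 5.1"
}}

```text
time: 34.08
position: [0.6334, 0.0875, 0.1223]
tool_rot: [1.0, 0.031, 0.0, -0.001]
ft_force: [0.1, -0.5, 1.2]
grip_width: 0.0434
grip_force: 0.0
```

>>> {"fn": "move_arm", "kwargs": {
  "series": "0 0 0 0 0 0;0 0 0 0 0 0;0 0 0 0 0 0;0 0 0 0 0 0;0 0 0 0 0 0;0 0 0 0 0 0",
  "jaw": 0
}}

```text
time: 34.58
position: [0.634, 0.0876, 0.1236]
tool_rot: [1.0, 0.031, 0.002, -0.001]
ft_force: [-1.0, -1.4, 4.0]
grip_width: 0.0112
grip_force: 48.3
```

>>> {"fn": "move_arm", "kwargs": {
  "series": "0 0 -4 0 0 0;0 0 -8 0 0 0;0 0 -16 0 0 0;0 0 -30 0 0 0;0 0 -60 0 0 0;0 0 -100 0 0 0;0 0 -135 0 0 0;0 0 -135 0 0 0"
}}

```text
time: 35.25
position: [0.6382, 0.0874, 0.2671]
tool_rot: [0.999, 0.031, 0.01, 0.0]
ft_force: [2.7, 0.1, -3.7]
grip_width: 0.0114
grip_force: 50.0
```

Run:
```python
from h import *
o=robot.get_obs(); print(o["position"],o["grip_width"],o["ft_force"],o["time"])
s=robot.camera("side"); 
for k in("carrier","carrier_handle"): print([(np.round(d["xyz"],4).tolist(),round(d["p"],2)) for d in robot.tip_of(s,k)[:3]])
f=go((.480,.3725,.26),down(-9.3));
```

```text
[0.63824599 0.08741476 0.26705227] 0.011376441029323727 [ 2.67398428  0.07894269 -3.70730027] 35.25
[([0.6419, 0.0902, 0.1513], 0.7)]
[([0.6377, 0.0855, 0.2567], 0.78), ([0.745, -0.114, -0.0012], 0.45), ([0.6332, 0.0881, -0.0035], 0.27)]
GO [-134.6, -293.8, -2.2] [-0.07, -0.03, 12.8] rows 8.0
```

>>> {"fn": "move_arm", "kwargs": {
  "series": "-10 -20 0 0 0 0;-25 -50 0 0 0 0;-40 -85 0 0 0 0;-55 -120 0 0 0 0;-70 -150 0 0 0 0;-80 -175 0 0 0 0;-90 -190 0 0 0 0;-90 -190 0 0 0 0"
}}

```text
time: 36.07
position: [0.5267, 0.2744, 0.2547]
tool_rot: [0.999, 0.033, -0.004, -0.001]
ft_force: [-0.0, -1.8, -4.8]
grip_width: 0.0112
grip_force: 50.0
```

>>> {"fn": "move_arm", "kwargs": {
  "series": "-8 -20 0 0 0 3;-20 -50 0 0 0 6;-32 -75 0 0 0 9;-42 -98 0 0 0 12.8;-42 -98 0 0 0 12.8;-42 -98 0 0 0 12.8"
}}

```text
time: 36.57
position: [0.4822, 0.3668, 0.2553]
tool_rot: [0.997, -0.08, -0.001, 0.001]
ft_force: [0.1, -1.1, -5.2]
grip_width: 0.0114
grip_force: 50.0
```

Run:
```python
from h import *
o=robot.get_obs(); print(o["position"],o["grip_width"],o["ft_force"],o["time"])
go((.480,.3725,.1206),down(-9.3))
w=robot.camera("wrist"); print([(np.round(d["xyz"],4).tolist(),round(d["p"],2)) for d in robot.tip_of(w,"drain_mat")[:3]])
s=robot.camera("side"); print([(np.round(d["xyz"],4).tolist(),round(d["p"],2)) for d in robot.tip_of(s,"carrier")[:3]])
```

```text
[0.48215119 0.36678255 0.25532822] 0.011426890935123628 [ 0.06607251 -1.08525223 -5.19696257] 36.5667
GO [-2.8, -5.6, 134.7] [0.14, 0.1, 0.17] rows 4.0
[([0.4791, 0.3719, -0.0002], 0.89)]
[([0.4861, 0.3665, 0.1409], 0.9)]
```

>>> {"fn": "move_arm", "kwargs": {
  "series": "-3 -5.6 25 0 0 0;-3 -5.6 55 0 0 0;-3 -5.6 85 0 0 0;-3 -5.6 110 0 0 0;-3 -5.6 124 0 0 0;-3 -5.6 130 0 0 0;-3 -5.6 132 0 0 0;-3 -5.6 132 0 0 0"
}}

```text
time: 37.43
position: [0.4832, 0.3726, 0.126]
tool_rot: [0.997, -0.082, 0.001, -0.001]
ft_force: [0.2, 0.3, -4.6]
grip_width: 0.0115
grip_force: 50.0
```

>>> {"fn": "move_arm", "kwargs": {
  "series": "0 0 1 0 0 0;0 0 2 0 0 0;0 0 3 0 0 0;0 0 3 0 0 0;0 0 3 0 0 0"
}}

```text
time: 37.85
position: [0.4825, 0.3731, 0.1235]
tool_rot: [0.997, -0.081, 0.002, -0.001]
ft_force: [0.7, -0.9, -4.7]
grip_width: 0.0115
grip_force: 50.0
```

>>> {"fn": "move_arm", "kwargs": {
  "series": "0 0 1 0 0 0;0 0 2 0 0 0;0 0 2.5 0 0 0;0 0 2.5 0 0 0"
}}

```text
time: 38.18
position: [0.4824, 0.373, 0.1206]
tool_rot: [0.997, -0.081, 0.001, -0.001]
ft_force: [-0.9, -0.4, -3.9]
grip_width: 0.0117
grip_force: 50.0
```

>>> {"fn": "move_arm", "kwargs": {
  "series": "0 0 0.5 0 0 0;0 0 1 0 0 0;0 0 1.3 0 0 0;0 0 1.3 0 0 0"
}}

```text
time: 38.52
position: [0.4823, 0.373, 0.1205]
tool_rot: [0.997, -0.081, 0.001, -0.001]
ft_force: [-3.9, -1.4, 5.4]
grip_width: 0.0116
grip_force: 50.0
```

Standing on the mat. Release and retreat upward.

>>> {"fn": "move_arm", "kwargs": {
  "series": "0 0 -0.5 0 0 0;0 0 -0.5 0 0 0;0 0 -0.5 0 0 0;0 0 -0.5 0 0 0;0 0 -30 0 0 0;0 0 -65 0 0 0;0 0 -105 0 0 0;0 0 -140 0 0 0",
  "jaw": 0.5
}}

```text
time: 39.18
position: [0.4823, 0.3729, 0.2609]
tool_rot: [0.997, -0.081, 0.001, -0.001]
ft_force: [0.8, 1.2, 0.9]
grip_width: 0.0427
grip_force: 0.0
```

>>> {"fn": "move_arm", "kwargs": {
  "series": "10 200 -10 0 0 0;10 200 -10 0 0 0;10 200 -10 0 0 0;10 200 -10 0 0 0;10 200 -10 0 0 0;10 200 -10 0 0 0;10 200 -10 0 0 0;10 200 -10 0 0 0"
}}

```text
time: 39.85
position: [0.4601, 0.1741, 0.269]
tool_rot: [0.997, -0.082, 0.002, -0.001]
ft_force: [-0.4, -0.2, -0.8]
grip_width: 0.0435
grip_force: 0.0
```

Run:
```python
from h import *
t=robot.camera("top"); save(t,"t2.png"); s=robot.camera("side")
im=np.vstack([cv2.resize(t["img"][200:300,100:500],None,fx=1.9,fy=1.9,interpolation=2),cv2.resize(s["img"][120:330,180:460],(760,400),interpolation=2)])[:,:,::-1]
cv2.imwrite("pics/end.png",im)
for c,p in(("top",t),("side",s)):
  for k in "carrier carrier_handle lid_1 lever lever_mid bar_knob pawl_knob blue_dropper red_dropper check_weight".split():
    print(c,k,[(np.round(d["xyz"],3).tolist(),round(d["p"],2)) for d in robot.tip_of(p,k)[:4]])
o=robot.get_obs(); print(o["position"],o["time"],o["ft_force"])
```

```text
top carrier [([0.481, 0.376, 0.006], 0.67)]
top carrier_handle [([0.483, 0.369, 0.107], 0.92)]
top lid_1 [([0.509, 0.074, 0.009], 0.69), ([0.495, -0.339, 0.019], 0.68), ([0.503, -0.424, 0.013], 0.57), ([0.76, -0.026, 0.012], 0.51)]
top lever [([0.551, -0.157, 0.003], 0.81)]
top lever_mid [([0.553, -0.125, 0.005], 0.76)]
top bar_knob [([0.659, -0.264, 0.064], 0.79), ([0.646, -0.157, 0.073], 0.33)]
top pawl_knob [([0.649, -0.155, 0.072], 0.69)]
top blue_dropper [([0.638, 0.295, 0.003], 0.72)]
top red_dropper [([0.745, -0.118, 0.001], 0.49)]
top check_weight [([0.766, 0.071, -0.0], 0.52)]
side carrier [([0.483, 0.375, 0.009], 0.81), ([0.657, -0.262, 0.064], 0.56)]
side carrier_handle [([0.484, 0.37, 0.112], 0.6), ([0.499, -0.383, 0.002], 0.26)]
side lid_1 [([0.509, -0.424, 0.014], 0.84), ([0.511, 0.076, 0.013], 0.72), ([0.501, -0.335, 0.014], 0.54), ([0.501, -0.384, 0.002], 0.52)]
side lever [([0.557, -0.157, 0.003], 0.71)]
side lever_mid [([0.549, -0.124, 0.009], 0.63), ([0.482, 0.372, 0.0], 0.35)]
side bar_knob [([0.654, -0.262, 0.064], 0.75)]
side pawl_knob [([0.649, -0.15, 0.075], 0.59), ([0.655, -0.26, 0.065], 0.59)]
side blue_dropper [([0.643, 0.292, -0.001], 0.53)]
side red_dropper [([0.743, -0.113, 0.001], 0.63), ([0.767, 0.068, 0.002], 0.21)]
side check_weight [([0.649, -0.15, 0.075], 0.52), ([0.768, 0.068, 0.003], 0.43), ([0.484, 0.376, 0.006], 0.31)]
[0.45957603 0.17374713 0.26887886] 40.95 [ 0.1091974  -0.47907128  0.186398  ]
```

View pics/end.png

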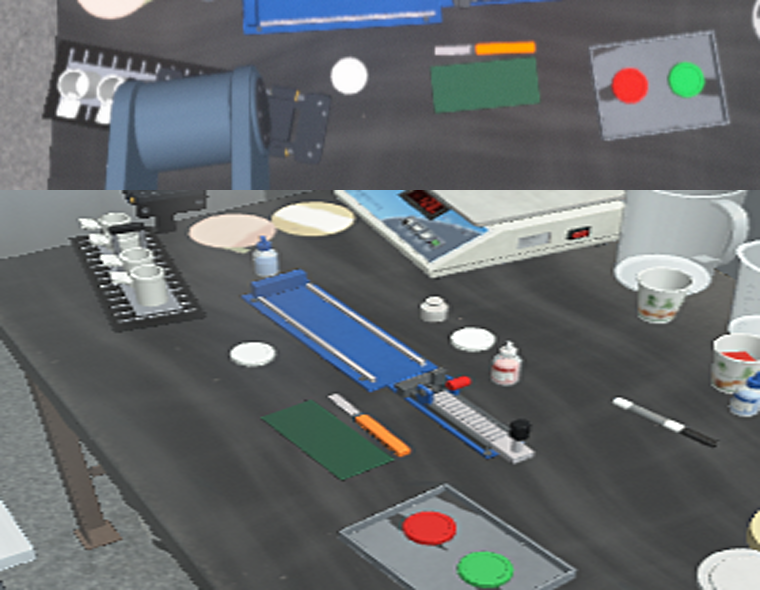

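Carrier and lids are fine, but the lever was knocked off its pad to about (0.552, -0.125). It has to go back, keeping the gripper body clear of the thrown-over pawl.

>>> {"fn": "move_arm", "kwargs": {
  "series": "50 150 30 0 0 -7;50 300 60 0 0 -14;50 300 60 0 0 -21;50 300 60 0 0 -28;50 300 60 0 0 -35;50 300 60 0 0 -42;50 300 60 0 0 -49;50 300 60 0 0 -50"
}}

```text
time: 41.62
position: [0.4612, -0.1111, 0.2125]
tool_rot: [0.939, 0.345, 0.002, 0.0]
ft_force: [0.8, 0.9, 1.2]
grip_width: 0.0434
grip_force: 0.0
```

>>> {"fn": "move_arm", "kwargs": {
  "series": "0 0 0 0 0 -49;0 0 0 0 0 -49;0 0 0 0 0 -49;0 0 0 0 0 -49;0 0 0 0 0 -49;0 0 0 0 0 -49;0 0 0 0 0 -49;0 0 0 0 0 -49",
  "jaw": 0.33
}}

```text
time: 42.28
position: [0.4614, -0.1096, 0.2127]
tool_rot: [0.712, 0.702, 0.001, 0.001]
ft_force: [-0.5, 0.2, -0.3]
grip_width: 0.0285
grip_force: 0.0
```

```bash
cat > lv.py <<'E'
from h import *
def lever(w,zt):
  hsv=cv2.cvtColor(w["img"],cv2.COLOR_RGB2HSV); k=cv2.inRange(hsv,(5,150,100),(20,255,255)); n,l,st,c=cv2.connectedComponentsWithStats(k)
  best=None
  for i in range(1,n):
    if st[i,4]<200: continue
    pts=np.argwhere(l==i)[:,::-1]; ww=np.array([wray(w,q.astype(float),zt)[:2] for q in pts]).astype(np.float32)*1000
    r=cv2.minAreaRect(ww); print(st[i],np.round(r[0],1),np.round(r[1],1),round(r[2],1))
E
python3 - <<'E'
from lv import *
o=robot.get_obs(); print(o["position"],o["ft_force"])
w=robot.camera("wrist"); lever(w,.014)
for k in("lever","lever_mid","pawl_knob"): print(k,[(np.round(d["xyz"],4).tolist(),round(d["p"],2)) for d in robot.tip_of(w,k)[:2]])
go((.552,-.115,.15),down(90))
E
```

```text
[ 0.46143341 -0.10959532  0.2127155 ] [-0.53755927  0.23641751 -0.30564733]
[395 180  16  58 820] [ 552.1 -146.3] [17.9 71.3] 1.9
lever [([0.5549, -0.1559, 0.0017], 0.66)]
lever_mid [([0.5531, -0.1256, 0.0092], 0.73)]
pawl_knob [([0.6474, -0.1542, 0.0768], 0.89)]
GO [-3.9, 90.5, 62.9] [0.15, -0.06, -1.08] rows 3.0
```

Run:
```python
from h import *
rot=down(91.9)*R.from_euler('x',-5,degrees=True); zt=rot.as_matrix()[:,2]
p=np.r_[.5515,-.116,.008]-.022*zt; print(p)
f=go(p+[0,0,.08],rot); go(p,rot,frm=f); M=rot.as_matrix(); c=p+M[:,1]*.095-M[:,2]*.048; print("body corner",c, c+M[:,0]*.0375,c-M[:,0]*.0375)
```

```text
[ 0.54958363 -0.11606357  0.02991628]
GO [-5.0, 88.0, 103.0] [-4.84, 0.07, -2.98] rows 4.0
GO [0.0, -7.0, 79.7] [0.0, 0.0, 0.0] rows 2.0
body corner [ 0.63998892 -0.11306452  0.08601342] [ 0.6387456  -0.07558514  0.08601342] [ 0.64123224 -0.1505439   0.08601342]
```

>>> {"fn": "move_arm", "kwargs": {
  "series": "-5 88 40 -4.8 0 -3;-5 88 75 -4.8 0 -3;-5 88 103 -4.8 0 -3;-5 88 103 -4.8 0 -3;-5 88 103 -4.8 0 -3;-5 88 103 -4.8 0 -3",
  "jaw": 0.35,
  "newtons": 40
}}

```text
time: 42.98
position: [0.5489, -0.1155, 0.1089]
tool_rot: [0.694, 0.719, 0.03, 0.029]
ft_force: [-0.2, -0.4, 0.6]
grip_width: 0.0306
grip_force: 0.0
```

Run:
```python
from lv import *
w=robot.camera("wrist"); lever(w,.014)
rot=down(91.9)*R.from_euler('x',-5,degrees=True); go([.5496,-.116,.030],rot)
```

```text
[309 202  21  62 310] [ 553.  -137.6] [16.1 54.8] 2.3
GO [-0.2, -6.5, 79.9] [-0.09, 0.04, 0.11] rows 2.0
```

>>> {"fn": "move_arm", "kwargs": {
  "series": "0 -3 40 0 0 0;0 -5 65 0 0 0;0 -6 77 0 0 0;0 -6 80 0 0 0;0 -6 80 0 0 0;0 -6 80 0 0 0"
}}

```text
time: 43.53
position: [0.5514, -0.1164, 0.0313]
tool_rot: [0.694, 0.719, 0.031, 0.032]
ft_force: [0.5, -0.2, 0.6]
grip_width: 0.0309
grip_force: 0.0
```

>>> {"fn": "move_arm", "kwargs": {
  "series": "0 0 0 0 0 0;0 0 0 0 0 0;0 0 0 0 0 0;0 0 0 0 0 0;0 0 0 0 0 0;0 0 0 0 0 0",
  "jaw": 0
}}

```text
time: 44.03
position: [0.551, -0.1161, 0.0307]
tool_rot: [0.694, 0.719, 0.031, 0.031]
ft_force: [-1.3, 0.0, 6.3]
grip_width: 0.0147
grip_force: 40.1
```

>>> {"fn": "move_arm", "kwargs": {
  "series": "0 0.5 -8 0 0 0;0 1.5 -20 0 0 0;0 5 -50 0 0 0;0 8 -90 0 0 0;0 8 -90 5 0 0;0 8 -90 5 0 0"
}}

```text
time: 44.53
position: [0.5548, -0.1172, 0.124]
tool_rot: [0.694, 0.72, 0.001, 0.005]
ft_force: [2.5, -1.0, -1.0]
grip_width: 0.0152
grip_force: 39.9
```

Run:
```python
from lv import *
o=robot.get_obs(); print(o["position"],o["grip_width"],o["ft_force"])
w=robot.camera("wrist"); lever(w,o["position"][2]-.016)
hsv=cv2.cvtColor(w["img"],cv2.COLOR_RGB2HSV); k=cv2.inRange(hsv,(0,0,185),(180,40,255)); n,l,st,c=cv2.connectedComponentsWithStats(k)
for i in range(1,n):
  if st[i,4]>300: 
    pts=np.argwhere(l==i)[:,::-1]; print(st[i],cv2.minAreaRect(np.array([wray(w,q.astype(float),o["position"][2]-.022)[:2] for q in pts]).astype(np.float32)*1000))
y=np.radians(95.7); u=np.r_[np.cos(y),np.sin(y)]; g=np.r_[.499,-.1255]+(.0095)*u; print(g)
f=go((*g,.12),down(95.7)); go((*g,.0345),down(95.7),frm=f)
```

```text
[ 0.55479668 -0.11717462  0.12402347] 0.015224060396912936 [ 2.52921556 -1.00599616 -1.00173212]
[312 240  28  24 280] [ 555.4 -117.5] [15.3 14.4] 1.8
[384   0  10 124 852] ((584.6678466796875, -12.297225952148438), (3.930978775024414, 67.66256713867188), 3.612194776535034)
[464   0  10 127 736] ((631.2808837890625, -6.758968353271484), (3.675461530685425, 73.84386444091797), 3.6937766075134277)
[   0    5   32  213 3682] ((293.04705810546875, -21.099197387695312), (187.56788635253906, 58.213863372802734), 86.24295043945312)
[540   8  30  35 704] ((696.7316284179688, 32.22044372558594), (28.253772735595703, 22.409700393676758), 20.41649627685547)
[ 525   88   40   56 1739] ((689.2273559570312, -30.193431854248047), (34.72456359863281, 34.73707962036133), 6.367018699645996)
[ 315  131   22   96 2076] ((554.0693969726562, -78.20884704589844), (11.386994361877441, 52.547645568847656), 1.568759799003601)
[416 191  31  22 592] ((614.3514404296875, -88.30928039550781), (18.323619842529297, 12.550164222717285), 5.661414623260498)
[524 198  27  34 439] ((695.1818237304688, -95.4659652709961), (23.40391731262207, 17.857946395874023), 62.7622184753418)
[614 306  26  42 351] ((916.9551391601562, -239.9165802001953), (47.09730911254883, 63.959556579589844), 42.29217529296875)
[604 354  36  37 524] ((1023.3904418945312, -358.7562561035156), (25.583641052246094, 307.888427734375), 58.091835021972656)
[ 0.49805646 -0.11604697]
GO [2.3, -54.9, 1.7] [0.28, 0.21, -3.6] rows 2.0
GO [0.0, 0.0, 85.5] [0.0, 0.0, 0.0] rows 3.0
```

>>> {"fn": "move_arm", "kwargs": {
  "series": "2.3 -35 0 0 0 -2;2.3 -55 0 0 0 -3.6;2.3 -55 0 0 0 -3.6;2.3 -55 30 0 0 -3.6;2.3 -55 60 0 0 -3.6;2.3 -55 78 0 0 -3.6;2.3 -55 82 0 0 -3.6;2.3 -55 82 0 0 -3.6"
}}

```text
time: 45.25
position: [0.4939, -0.1148, 0.0364]
tool_rot: [0.672, 0.741, -0.001, -0.002]
ft_force: [0.9, 0.8, -0.3]
grip_width: 0.0152
grip_force: 39.9
```

Run:
```python
from h import *
print(robot.get_obs()["ft_force"]); go((.4981,-.116,.0345),down(95.7))
```

```text
[ 0.92482144  0.80822205 -0.32752895]
GO [-1.6, 4.1, 1.9] [-0.27, -0.09, -0.09] rows 1.0
```

>>> {"fn": "move_arm", "kwargs": {
  "series": "-1.5 3.5 0 0 0 0;-1.5 3.5 1 0 0 0;-1.5 3.5 2 0 0 0;-1.5 3.5 2 0 0 0"
}}

```text
time: 45.58
position: [0.4995, -0.1168, 0.0365]
tool_rot: [0.672, 0.741, -0.001, 0.001]
ft_force: [0.5, 0.5, -0.6]
grip_width: 0.0147
grip_force: 39.9
```

>>> {"fn": "move_arm", "kwargs": {
  "series": "0 0 0 0 0 0;0 0 0 0 0 0;0 0 0 0 0 0;0 0 0 0 0 0;0 0 -30 0 0 0;0 0 -70 0 0 0;0 0 -110 0 0 0;0 0 -150 0 0 0",
  "jaw": 0.4
}}

```text
time: 46.25
position: [0.4987, -0.1162, 0.1874]
tool_rot: [0.672, 0.741, -0.001, -0.001]
ft_force: [1.3, 0.2, -1.4]
grip_width: 0.035
grip_force: 0.0
```

>>> {"fn": "move_arm", "kwargs": {
  "series": "-60 0 -20 0 0 0;-60 0 -20 0 0 0;-60 0 -20 0 0 0;-60 0 -20 0 0 0"
}}

```text
time: 46.58
position: [0.5052, -0.177, 0.2067]
tool_rot: [0.672, 0.74, -0.0, 0.001]
ft_force: [-0.3, -0.5, 1.0]
grip_width: 0.0346
grip_force: 0.0
```

Run:
```python
from lv import *
o=robot.get_obs(); print(o["position"],o["time"],o["ft_force"])
w=robot.camera("wrist"); lever(w,.018)
hsv=cv2.cvtColor(w["img"],cv2.COLOR_RGB2HSV); k=cv2.inRange(hsv,(60,60,30),(90,255,160)); k[280:]=0; k[:,:250]=0; k[:,420:]=0
ww=np.array([wray(w,q.astype(float),.004)[:2] for q in np.argwhere(k>0)[:,::-1]]).astype(np.float32)*1000; print("pad",cv2.minAreaRect(ww))
s=robot.camera("side"); t=robot.camera("top")
for p in(w,s,t): print([(np.round(d["xyz"],4).tolist(),round(d["p"],2)) for k in("lever","lever_mid","tool_pad") for d in robot.tip_of(p,k)[:1]])
for k in("carrier","carrier_handle","lid_1","pawl_knob","blue_dropper","red_dropper"): print(k,[(np.round(d["xyz"],3).tolist(),round(d["p"],2)) for d in robot.tip_of(t,k)[:4]])
# mat margin: ribs / foot in top image
im=t["img"][205:290,115:245]; cv2.imwrite("pics/m.png",im[:,:,::-1])
def corners(th,cx,cy,a,b):
  c,s_=np.cos(np.radians(th)),np.sin(np.radians(th)); return [pix(t,[cx+x*c-y*s_,cy+x*s_+y*c,.008]).tolist() for x,y in((a,b),(-a,b),(-a,-b),(a,-b))]
print("foot px",corners(-9.3,.4825,.373,.03,.128),"mat px",corners(-9.3,.48,.3725,.06,.155))
```

```text
[ 0.50522576 -0.17699859  0.2067165 ] 46.5833 [-0.28907036 -0.50264383  0.9657298 ]
[318 121  15  82 332] [ 503.2 -156.2] [15.2 88.8] 5.2
pad ((499.0911865234375, -125.67420959472656), (69.93680572509766, 158.78643798828125), 5.544723987579346)
[([0.5069, -0.1547, 0.0021], 0.87), ([0.5009, -0.1259, 0.0167], 0.79), ([0.4928, -0.1281, 0.0004], 0.59)]
[([0.5029, -0.1586, 0.0093], 0.67), ([0.4949, -0.125, 0.011], 0.75), ([0.5025, -0.1555, 0.0071], 0.54)]
[([0.5017, -0.1567, 0.0063], 0.56), ([0.4992, -0.1241, 0.0105], 0.68), ([0.4982, -0.1253, 0.0005], 0.55)]
carrier [([0.48, 0.373, 0.002], 0.92)]
carrier_handle [([0.48, 0.374, -0.001], 0.15)]
lid_1 [([0.505, -0.423, 0.015], 0.74), ([0.762, -0.02, 0.009], 0.64), ([0.507, 0.077, 0.009], 0.63)]
pawl_knob [([0.745, -0.119, 0.003], 0.69), ([0.65, -0.156, 0.072], 0.43), ([0.504, -0.423, 0.012], 0.39)]
blue_dropper [([0.637, 0.294, 0.0], 0.45)]
red_dropper [([0.748, -0.117, 0.002], 0.64)]
foot px [[138.0, 232.0], [133.0, 253.0], [222.0, 268.0], [226.0, 247.0]] mat px [[131.0, 221.0], [122.0, 263.0], [230.0, 281.0], [237.0, 239.0]]
```

```bash
python3 -c "
from rig import robot
print(robot.hand_in())"
```

```text
the job is handed in; nothing more can be done
None
```

I handed the job in at about 47 s: the red and green lids were levered off and are in the tray, the carrier stands on the draining mat, and the lever, knocked aside mid-run, is back on its pad; no verdict was returned.

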